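Cap storage tubes by trial fit in a clamped carrier and hang it up

TASK

Clamp the tube carrier down in its fixture with the toggle clamp and, while it stays clamped, push every cap that lies on the mat fully home on the one tube it fits: the caps look alike and only trying shows which tube each belongs to. Then swing the clamp fully open again, lift the carrier out and leave it hanging by its bail handle in the seat of the hook stand, caps still home. Do not knock over the flux bottle.

Things in the scene. Friction and masses are not known exactly. Their poses are not given: they have to be found in the camera images.
- clamp_handle (a joint): Toggle clamp's handle. 0 = fully open, as at the start (handle and clamp arm upright); grows as the handle swings outward and down, away from the carrier. 1.45 rad is dead centre, 1.536 the stop: handle and arm nearly level, sprung rubber foot pressing the carrier's ear, locked. Stays where left; needs about 3 N at the grip, 5 N over centre or to unlock.
- clamp_grip (a point): Middle of the clamp handle's round black grip, 16 mm thick, 54 mm long. Moves on a circle of 60 mm radius about clamp_pivot in the pivot point's y-z plane: 95 degrees up from +y (60 mm above the pivot) at joint value 0, falling to 7 degrees (35 mm above the table) when closed. Pinched from above with fingers closing along x, it turns between the fingers. Axes turn with the handle.
- clamp_pivot (a point): Fixed point on the clamp handle's pivot axis, 28 mm above the table. Axes: y points from the carrier to the clamp (handle goes down towards +y), x along the pivot axis, z up. The carrier's centre is 135 mm away along -y as it stands in the fixture. Fixture: fixed 8 mm plate 144 mm wide (x), stops 16 mm high round the carrier's foot. The open clamp is at most 115 mm high.
- carrier: Loose grey tray, 124 mm (x) by 132 mm (y), walls 38 mm high, an ear 20 mm out at its +y end; origin at the centre of its underside (8 mm above the table in the fixture), y towards the clamp, z up. Four tubes stand loose in its pockets at x +-36, y +-40 mm; bail handle in the middle. 0.43 to 0.68 kg with tubes and caps.
- bail (a point): Middle of the underside of the bail handle's top bar, 124 mm above the carrier's underside; the carrier's axes. The bail is a rigid loop of flat steel bar in the carrier's y-z plane, 36 mm wide over its legs (y; flat outer faces 14 mm wide), 20 mm open between them, top bar 8 mm thick. Grip it across the legs (fingers closing along y) above the caps, whose tops are 108 mm above the underside.
- mouth_1 (a point): Centre of the rim plane of the tube in the carrier's pocket at x +36, y +40 mm, 87 mm above the carrier's underside; the carrier's axes. Four open aluminium tubes of 27, 32, 37 and 42 mm outer diameter, wall 5 mm, 82 mm high, on equal 44 mm rubber feet, stand one in each pocket; which stands where changes from start to start. A tube may stand 1 mm off centre.
- mouth_2 (a point): The same for the pocket at x +36, y -40 mm.
- mouth_3 (a point): The same for the pocket at x -36, y -40 mm.
- mouth_4 (a point): The same for the pocket at x -36, y +40 mm.
- cap_a_mid (a point): Centre of a round white push-on cap, 50 mm in diameter, 42 mm high, 35 g, open side down; z up. A ring groove 21 mm deep in its underside takes the wall of one tube size with 1 mm play; which size is not known beforehand. Home on its tube this point is level with the rim plane; on any other tube it stops about 20 mm higher. Two or three caps are there, each for another tube.
- cap_b_mid (a point): The same for the second cap, outwardly identical.
- cap_c_mid (a point): The same for the third cap, outwardly identical.
- hook_seat (a point): Top of the hook's bar at its lowest place, the seat, 190 mm above the table; z up. The round bar, 8 mm thick, comes from a post 90 mm away in this point's +x direction (209 mm high, on a fixed 80 mm base plate); beyond the seat it turns up to a tip 22 mm away along -x, 212 mm above the table. A hung carrier has the bar between the bail's legs, its x axis along the bar's, either way round.
- flux_bottle: Small cream bottle with a red needle cap, 40 mm thick, 116 mm high, standing upright on the mat behind the carrier, between the machines; origin at the centre of its underside, z up. To be left standing.

How it is judged:
By the outcome, as a careful person would: the job done as asked, in the order asked, and still so for the second after the job is handed in, with the robot touching nothing.
Of cap_a, cap_b, cap_c only 2 to 3 are there at a start; the rules pass over those that are not, and their reading is None.
At some moment in a run one of cap_a, cap_b, cap_c may be knocked a few centimetres aside while the robot is not near it.
It also fails if it takes over 208 s, if anything falls off the work surface, if the arm or the gripper's body presses on something with over 40 N, if the wrist force passes 120 N, or if a joint passes its speed limit or range.

ROBOT

A 7-joint arm with a two-finger parallel gripper is mounted at the origin on the work surface; the furniture and walls round the work are solid. World frame = base frame: x ahead of the robot, y to its left, z up, the work surface at z = 0. Lengths are in m, angles in rad, forces in N, time in s.
With the tool pointing down it reaches from about 0.425 to 0.925 m from the base axis. Payload 6.8 kg.
Tool frame: the origin (TCP) lies on the mounting face of the last link; the fingertips stand 173 mm ahead of it and the grasp point (between the pads) lies 155 mm ahead of it; z points along the fingers, y is the line along which they close (so a half turn about z gives the same grasp; the last joint's range is limited). The gripper opens to 85 mm and grips with 20 to 120 N. Pads are 22 mm wide; open, the fingers measure 114 mm over their backs; the gripper's body (76 mm by 85 mm) begins 54 mm behind the grasp point. The pads swing forward as they close: fully open they stand 13 mm farther back than shut.
Start: joints at [1.116, 0.477, 0.022, 1.555, -0.011, 1.109, -0.083], TCP at [0.229, -0.635, 0.405] pointing down, gripper open.
Joint ranges: [-2.96, 2.96], [-0.34, 2.1], [-1.41, 1.46], [0.24, 2.44], [-1.37, 4.51], [0.17, 1.92], [-2.96, 2.96]. Speed limits (rad/s): [2.39, 2.39, 3.14, 3.14, 3.14, 3.14, 3.14].

INTERFACE

Orientations are given as a rotation vector (axis times angle).
In Python, from bench import r gives the robot as it stands.
- The arm moves only by the tool carry_out, never from a script. Its argument "moves" is a list of rows, each a list of 5 numbers: the shift along the tool's x, y, z in m, then the turn about the tool's z in rad, then the finger opening in m, from 0 to 0.0854. In form: [[dx, dy, dz, roll, claw], ...]. A call has exactly 8 rows; each row is the pose to reach, as a shift and turn from the pose commanded when the call began, along the tool's axes at that moment; what a row does not reach only later rows make up. A row lasts 1/10 s, in which the tool goes at most 50 mm and 8.59 degrees, less where a joint would pass 70% of its speed; a pose out of reach is approached as far as the arm can. A call with a gripper value outside its range is refused whole. The fingers move at their own pace and stop on an object; "force" is the grip in N (left out, the last holds). Time passes only in rows, so rows that repeat a pose let the fingers close, or fill a call up. It gives the time, the measured TCP pose, the force, the opening and the grip force at its end, in the units of the state.
- r.get_obs(): the state, without advancing time (a new reading comes with each control period).
- r.grab_frame(name): name is "scene" or "top" or "wrist"; returns the picture (480x640x3 uint8, red, green, blue); there is no depth.
- r.calibration(name): a dict with "fx", "fy", "cx", "cy" (pixels), "k1" (the pictures are not rectified: a ray, as slopes to the right and down, at radius r is drawn at 1 + k1 r^2 times it, then the intrinsics apply), "rvec" (rotation vector, rad) and "tvec" (3), from world to camera coordinates, as OpenCV has them. Camera axes: x right, y down, z forward; pixel columns grow to the right and rows downward; lengths in m; the calibration is good to about 2 mm. A picture is of the moment at which its call begins: read the wrist's pose just before it. calibration takes no time and is no camera call; for the wrist camera it gives the pose at the moment of the call.
- r.hand_in(): hands the job in; it is judged then, once.
The state is a dict: "clock": time; "joints": joint angles; "qvel": joint speeds; "tau": joint torques, N m; "tcp_pos": TCP position; "orientation": TCP orientation; "contact_force": force on the tool from outside, world axes, zero at the start; "moment": the same for the moment, N m; "grip_width": finger opening in m; "gripper_force": force on a finger pad.
Only numpy, scipy, OpenCV 4.12 (cv2) and the standard library are available. Lean on these libraries where they do the work, as an engineer would, in place of code of your own. Each camera call takes 0.05 s, during which the arm holds its last target. There are 200 camera calls.

## Working session

There is one attempt and no reset: what is moved stays moved. The work goes in short steps, Python scripts to look and compute and a tool call to move; the robot and the scene stay as the last step left them, time stands still between calls to the robot, and variables do not carry over. Pictures are saved under pics/ and viewed, at most 18 in all, crops included, and the job is handed in when it is done.

Besides the shell and the picture viewer there is one more tool, called after "Emit:" by a JSON object that holds its "method" and its "body", one argument or row to a line. carry_out: Moves the arm, as the interface text tells. Its arguments: {"type":"object","properties":{"moves":{"type":"array","items":{"type":"array","items":{"type":"number"}}},"force":{"type":"number"}},"required":["moves"]}

```bash
ls; mkdir -p pics; python3 - <<'E'
from bench import r
import cv2
o=r.get_obs(); print({k:o[k] for k in('clock','tcp_pos','orientation','grip_width')})
for n in('scene','top'):
    f=r.grab_frame(n); cv2.imwrite(f'pics/{n}0.png',f[:,:,::-1]); print(n,r.calibration(n))
E
```

```text
pics
{'clock': 0.0, 'tcp_pos': array([ 0.2293158 , -0.63454192,  0.40371078]), 'orientation': array([-3.09269415e+00, -5.41693322e-01,  7.29889986e-04]), 'grip_width': 0.08535495251701475}
scene {'fx': 589.394359841832, 'fy': 589.394359841832, 'cx': 319.38387732304034, 'cy': 235.78539996984742, 'k1': 0.020043373129412376, 'rvec': array([ 0.89603282, -2.56347724,  1.00160582]), 'tvec': array([0.24706277, 0.46347647, 0.60168174])}
top {'fx': 599.2344396903566, 'fy': 599.2344396903566, 'cx': 327.52904033456906, 'cy': 233.529358972571, 'k1': 0.06861575442178958, 'rvec': array([ 2.15866115, -2.22309658,  0.0968776 ]), 'tvec': array([-0.24583991,  0.49823246,  1.08581785])}
```

View pics/scene0.png

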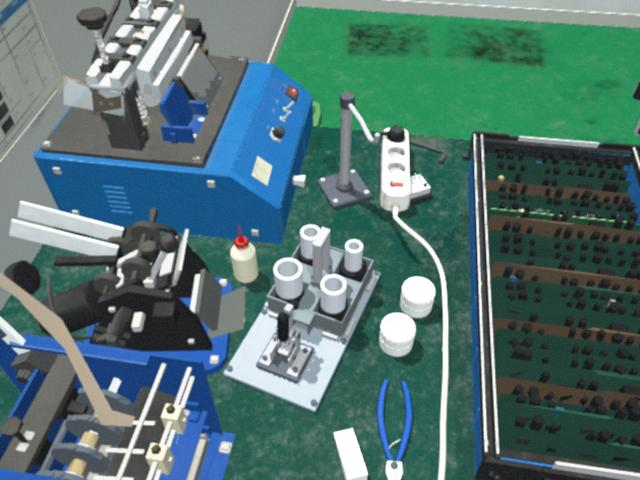

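View pics/top0.png

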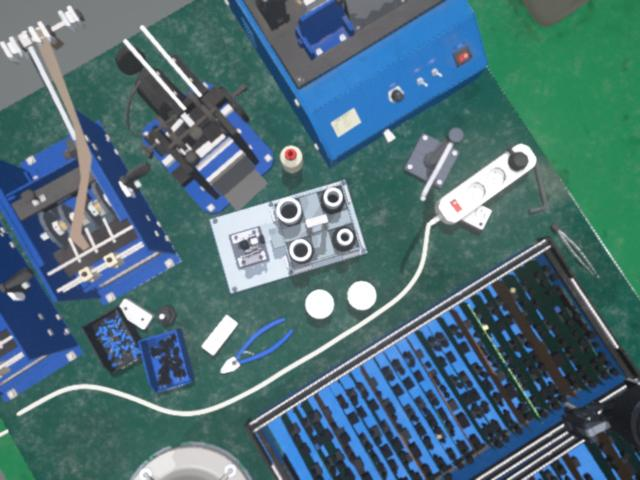

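The scene picture shows the fixture with four tubes (rims about (289,210), (333,198), (345,237), (301,250) in the top view) and the open clamp at (248,245). There are two white caps at (320,304) and (362,295), the bottle at (291,159), and the hook with its post at (456,134) and bar running to (424,197).

```bash
cat > h.py <<'E'
import numpy as np, cv2
from scipy.spatial.transform import Rotation as R
from bench import r
np.set_printoptions(precision=4,suppress=True)
def ray(c,uv):
    x=(np.array(uv,float)-[c['cx'],c['cy']])/[c['fx'],c['fy']]; p=x.copy()
    for _ in range(20): p=x/(1+c['k1']*(p@p))
    M=R.from_rotvec(c['rvec']).as_matrix(); return -M.T@c['tvec'], M.T@np.r_[p,1]
def onz(c,uv,z):
    o,d=ray(c,uv); return (o+d*(z-o[2])/d[2])[:2]
def proj(c,P):
    q=R.from_rotvec(c['rvec']).apply(np.atleast_2d(P))+c['tvec']; s=q[:,:2]/q[:,2:]
    s=s*(1+c['k1']*(s**2).sum(1))[:,None]; return s*[c['fx'],c['fy']]+[c['cx'],c['cy']]
def two(c1,u1,c2,u2):
    (o1,d1),(o2,d2)=ray(c1,u1),ray(c2,u2)
    s=np.linalg.lstsq(np.c_[d1,-d2],o2-o1,rcond=None)[0]
    return (o1+d1*s[0]+o2+d2*s[1])/2, np.linalg.norm(o1+d1*s[0]-o2-d2*s[1])
def go(P=None,yaw=None,o=None):
    """shift+roll in tool axes that brings the grasp point to P (world), closing line (tool y) along yaw (world angle)"""
    o=o or r.get_obs(); T=R.from_rotvec(o['orientation']); m=T.as_matrix()
    g=o['tcp_pos']+m[:,2]*.155
    s=m.T@(np.array(P)-g) if P is not None else None
    cur=np.arctan2(m[1,1],m[0,1]); rl=None
    if yaw is not None: rl=-((yaw-cur+np.pi/2)%np.pi-np.pi/2)
    return g,cur,s,rl
def obs():
    o=r.get_obs(); g,cur,_,_=go(o=o)
    print('t',round(o['clock'],2),'grasp',g,'yaw',round(cur,4),'w',round(o['grip_width'],4),'F',o['contact_force'],'gf',round(float(np.max(o['gripper_force'])),1),'q7',o['joints'][6].round(2)); return o
E
python3 - <<'E'
from h import *
obs(); o=r.get_obs(); print(R.from_rotvec(o['orientation']).as_matrix())
c=r.calibration('top'); f=cv2.imread('pics/top0.png'); hsv=cv2.cvtColor(f,cv2.COLOR_BGR2HSV)
w=((hsv[:,:,2]>185)&(hsv[:,:,1]<45)).astype(np.uint8)
cn,_=cv2.findContours(w[140:330,220:400],cv2.RETR_CCOMP,cv2.CHAIN_APPROX_NONE)
for k in cn:
    a=cv2.contourArea(k)
    if 60<a<2500:
        (x,y),rad=cv2.minEnclosingCircle(k); M=cv2.moments(k); print((M['m10']/M['m00']+220,M['m01']/M['m00']+140),a,rad)
s=r.calibration('scene')
for u in [(289,210),(333,198),(345,237),(301,250)]: print('rim',onz(c,u,.095))
for u in [(320,304),(362,295)]: print('cap',onz(c,u,.042))
print('bottle',onz(c,(291,156),.116),'post',two(c,(456,134),s,(347,99)),'tip',two(c,(424,199),s,(381,141)))
print('cam',ray(c,(0,0))[0],ray(s,(0,0))[0])
a=f[130:270,205:375]; b=f[120:215,400:480]
a=cv2.resize(a,None,fx=3,fy=3,interpolation=3); b=cv2.resize(b,None,fx=3,fy=3,interpolation=3)
z=np.zeros((420,800,3),np.uint8); z[:a.shape[0],:510]=a; z[:285,520:760]=b; cv2.imwrite('pics/crop1.png',z)
E
```

```text
t 0.1 grasp [ 0.2292 -0.6344  0.2489] yaw -1.224 w 0.0855 F [-0.4443  0.1223 -0.7609] gf 0.0 q7 -0.08
[[ 0.9405  0.3398 -0.0006]
 [ 0.3398 -0.9405  0.0014]
 [-0.0001 -0.0016 -1.    ]]
(227.6676499508358, 323.2418879056047) 169.5 9.291393280029297
(375.9983374896093, 313.1404821280133) 200.5 30.516489028930664
(319.22857910287405, 303.8109051839914) 620.5 14.577836990356445
(361.431085838072, 295.01408069320337) 615.5 14.535072326660156
(326.35449735449737, 261.6825396825397) 63.0 14.705541610717773
(251.2108362779741, 258.5547703180212) 141.5 14.534542083740234
(316.6666666666667, 240.43950617283951) 67.5 6.96429443359375
(327.28156565656565, 248.98106060606062) 132.0 15.041708946228027
(344.51881720430106, 236.46236559139786) 186.0 8.090304374694824
(344.6146572104019, 236.3853427895981) 70.5 5.147915363311768
(349.48609381486096, 221.78248235782482) 401.5 36.53802490234375
(300.0802139037433, 249.68805704099822) 187.0 8.17444896697998
(250.25028221254635, 250.464279954846) 1033.5 24.010513305664062
(288.33206349206347, 209.82349206349204) 262.5 9.639201164245605
(290.9841134751773, 222.5463829787234) 587.5 25.714879989624023
(332.71014492753625, 196.71014492753622) 126.5 6.780176162719727
(230.50165016501649, 160.4257425742574) 101.0 14.883014678955078
(290.74600798403196, 155.96706586826346) 334.0 10.80431842803955
(290.26150392817055, 154.10325476992142) 148.5 7.280210018157959
rim [ 0.5278 -0.194 ]
rim [ 0.5465 -0.2705]
rim [ 0.4784 -0.289 ]
rim [ 0.4583 -0.2128]
cap [ 0.3631 -0.2428]
cap [ 0.3768 -0.3186]
bottle [ 0.6174 -0.2008] post (array([ 0.6273, -0.4626,  0.2001]), np.float64(0.00033561766330350383)) tip (array([ 0.5258, -0.4106,  0.1952]), np.float64(0.004177123508580668))
cam [ 0.4099 -0.2427  1.1228] [0.1466 0.2053 0.7578]
```

View pics/crop1.png

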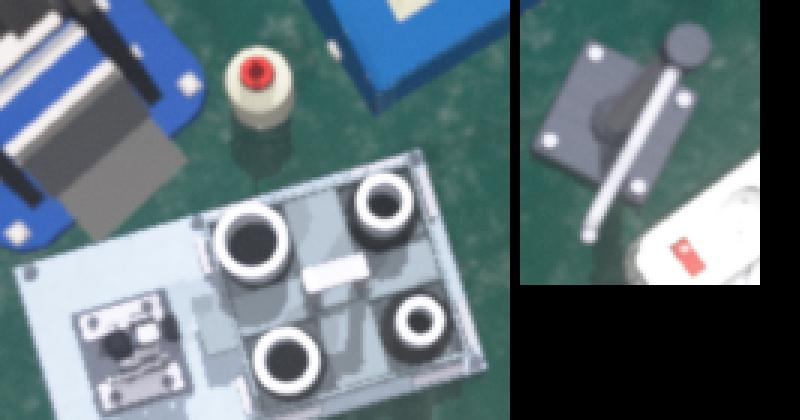

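The crop shows the rims as 42 mm at top left, 32 mm at top right, 27 mm at bottom right and 37 mm at bottom left. The clamp is upright at left, and the hook bar runs from the post (688,45) to the tip (588,235). So the carrier's y axis points left in the picture and its x axis points up.

```bash
python3 - <<'E'
from h import *
c=r.calibration('top'); s=r.calibration('scene')
m=np.array([onz(c,u,.095) for u in [(288.4,209.8),(332.7,196.9),(344.55,236.4),(300.1,249.7)]])
C=m.mean(0); loc=np.array([[36,40],[36,-40],[-36,-40],[-36,40]])/1e3
z=((m-C)[:,0]+1j*(m-C)[:,1]); l=loc[:,0]+1j*loc[:,1]; k=(z*l.conj()).sum()/(abs(l)**2).sum()
th=np.angle(k); ex=np.array([np.cos(th),np.sin(th)]); ey=np.array([-ex[1],ex[0]])
print('C',C,'th',th,abs(k),'loc mm',np.c_[(m-C)@ex,(m-C)@ey]*1e3)
piv=C+.135*ey; g=piv+.06*np.cos(np.radians(95))*ey; print('piv',piv,'grip',g,'proj',proj(c,[*g,.088]),proj(s,[*g,.088]))
P=np.array([.6273,-.4626]); T=np.array([.5258,-.4106]); print('hook ang',np.arctan2(*(P-T)[::-1]),'seat',P+(T-P)/np.linalg.norm(T-P)*.09)
print(proj(c,[[*P,.209],[*T,.208]]),proj(s,[[*P,.209],[*T,.208]]))
print(go([*g,.20],th)); 
E
```

```text
C [ 0.5038 -0.2407] th 0.2591381572833994 0.9947906468968023 loc mm [[ 35.8518  39.7872]
 [ 35.6903 -39.8247]
 [-35.6566 -39.8331]
 [-35.8856  39.8706]]
piv [ 0.4692 -0.1102] grip [ 0.4705 -0.1152] proj [[244.2609 244.7875]] [[283.3402 326.6563]]
hook ang -0.4734512164801023 seat [ 0.5472 -0.4216]
[[457.3712 132.6931]
 [426.1667 199.0249]] [[347.0422  94.3277]
 [380.1857 134.121 ]]
(array([ 0.2292, -0.6344,  0.2489]), np.float64(-1.2240439997571753), array([ 0.4033, -0.4062,  0.0494]), np.float64(-1.4831821570405745))
```

Emit:
{"method": "carry_out", "body": {
  "moves": [
    [0.035,-0.035,0,-0.149,0.06],
    [0.07,-0.07,0,-0.298,0.06],
    [0.105,-0.105,0,-0.447,0.06],
    [0.14,-0.14,0,-0.596,0.06],
    [0.175,-0.175,0,-0.745,0.06],
    [0.21,-0.21,0,-0.894,0.06],
    [0.245,-0.245,0,-1.043,0.06],
    [0.28,-0.28,0,-1.192,0.06]
  ]
}}

```text
clock: 0.9
tcp_pos: [0.3978, -0.2744, 0.4046]
orientation: [-2.25, -2.192, 0.001]
contact_force: [1.1, -0.8, 0.0]
grip_width: 0.0598
gripper_force: 0.0
```

```bash
python3 - <<'E'
from h import *
obs(); print(go([.4705,-.1152,.20],.259))
E
```

```text
t 0.9 grasp [ 0.3978 -0.2744  0.2496] yaw -0.0261 w 0.0598 F [ 1.1169 -0.7999  0.032 ] gf 0.0 q7 0.37
(array([ 0.3978, -0.2744,  0.2496]), np.float64(-0.026055384421290052), array([0.161 , 0.0685, 0.0496]), np.float64(-0.2850553844212902))
```

Emit:
{"method": "carry_out", "body": {
  "moves": [
    [0.04,0.018,0,-0.1,0.06],
    [0.08,0.036,0,-0.2,0.06],
    [0.12,0.054,0,-0.285,0.06],
    [0.161,0.0685,0,-0.285,0.06],
    [0.161,0.0685,0,-0.285,0.06],
    [0.161,0.0685,0,-0.285,0.06],
    [0.161,0.0685,0,-0.285,0.06],
    [0.161,0.0685,0,-0.285,0.06]
  ]
}}

```text
clock: 1.7
tcp_pos: [0.4707, -0.119, 0.4045]
orientation: [-1.927, -2.481, 0.001]
contact_force: [0.4, -0.1, -0.4]
grip_width: 0.0601
gripper_force: 0.0
```

```bash
python3 - <<'E'
from h import *
obs(); print(go([.4705,-.1152,.091],.259))
c=r.calibration('wrist'); f=r.grab_frame('wrist'); cv2.imwrite('pics/w1.png',f[:,:,::-1])
print('cam',ray(c,(320,240)))
print('grip',proj(c,[.4705,-.1152,.088]),'m1',proj(c,[.5276,-.193,.095]))
E
```

```text
t 1.7 grasp [ 0.4706 -0.1191  0.2495] yaw 0.2503 w 0.0601 F [ 0.4304 -0.1203 -0.3646] gf 0.0 q7 0.25
(array([ 0.4706, -0.1191,  0.2495]), np.float64(0.25033788719168815), array([0.0038, 0.001 , 0.1585]), np.float64(-0.00866211280831175))
cam (array([ 0.4501, -0.0401,  0.3733]), array([ 0.0853, -0.3077, -0.9477]))
grip [[319.1409 219.6179]] m1 [[358.6671 316.4426]]
```

View pics/w1.png

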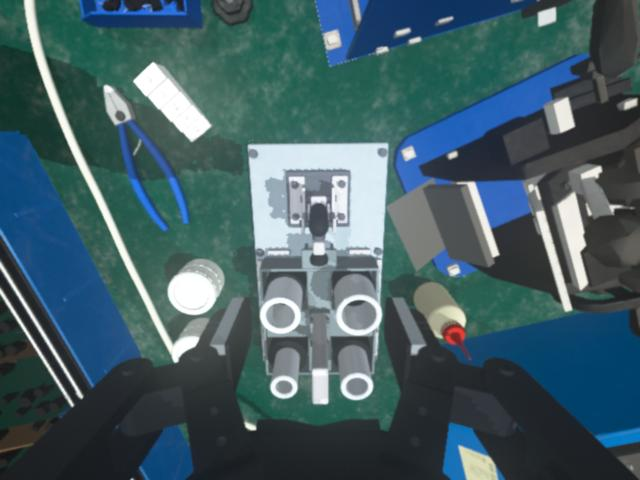

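The wrist view shows the open clamp's black grip at (318,218), right at its predicted place (319,220), the rims at (281,312), (357,312), (284,386) and (356,386), and the bottle at the right. Next I go down onto the grip.

Emit:
{"method": "carry_out", "body": {
  "moves": [
    [0.004,0.001,0.04,-0.009,0.06],
    [0.004,0.001,0.08,-0.009,0.06],
    [0.004,0.001,0.12,-0.009,0.06],
    [0.004,0.001,0.145,-0.009,0.06],
    [0.004,0.001,0.16,-0.009,0.06],
    [0.004,0.001,0.16,-0.009,0.06],
    [0.004,0.001,0.16,-0.009,0.0],
    [0.004,0.001,0.16,-0.009,0.0]
  ],
  "force": 30
}}

```text
clock: 2.55
tcp_pos: [0.4717, -0.1139, 0.2458]
orientation: [1.912, 2.49, 0.001]
contact_force: [0.0, -0.9, 0.9]
grip_width: 0.0316
gripper_force: 0.0
```

Emit:
{"method": "carry_out", "body": {
  "moves": [
    [0,0,0,0,0],
    [0,0,0,0,0],
    [0,0,0,0,0],
    [0,0,0,0,0],
    [0,0,0,0,0],
    [0,0,0,0,0],
    [0,0,0,0,0],
    [0,0,0,0,0]
  ]
}}

```text
clock: 3.35
tcp_pos: [0.4704, -0.1141, 0.2457]
orientation: [-1.913, -2.491, 0.004]
contact_force: [-6.4, -1.0, 8.2]
grip_width: 0.0152
gripper_force: 29.2
```

```bash
python3 - <<'E'
from h import *
obs()
E
```

```text
t 3.35 grasp [ 0.4701 -0.1144  0.0907] yaw 0.261 w 0.0152 F [-6.4179 -1.0086  8.1819] gf 29.2 q7 0.08
```

Emit:
{"method": "carry_out", "body": {
  "moves": [
    [0.0057,0,0,0,0],
    [0.0115,0,0.0005,0,0],
    [0.0172,0,0.001,0,0],
    [0.0227,0,0.0024,0,0],
    [0.0282,0,0.0044,0,0],
    [0.0334,0,0.0068,0,0],
    [0.0383,0,0.0098,0,0],
    [0.043,0,0.0132,0,0]
  ]
}}

```text
clock: 4.15
tcp_pos: [0.4593, -0.0731, 0.2324]
orientation: [1.914, 2.49, -0.005]
contact_force: [-5.5, -3.0, 7.3]
grip_width: 0.0152
gripper_force: 29.2
```

Emit:
{"method": "carry_out", "body": {
  "moves": [
    [0.0043,0,0.0038,0,0],
    [0.0082,0,0.008,0,0],
    [0.0116,0,0.0126,0,0],
    [0.0147,0,0.0175,0,0],
    [0.0172,0,0.0227,0,0],
    [0.0193,0,0.0281,0,0],
    [0.0208,0,0.0336,0,0],
    [0.0218,0,0.0393,0,0]
  ]
}}

```text
clock: 4.95
tcp_pos: [0.4534, -0.0507, 0.1927]
orientation: [-1.911, -2.492, 0.003]
contact_force: [-5.9, 0.9, 7.4]
grip_width: 0.0149
gripper_force: 30.7
```

Emit:
{"method": "carry_out", "body": {
  "moves": [
    [0,0,0.002,0,0],
    [0,0,0.004,0,0],
    [0,0,0.005,0,0],
    [0,0,0.005,0,0],
    [0,0,0.005,0,0],
    [0,0,0.005,0,0],
    [0,0,0.005,0,0],
    [0,0,0.005,0,0]
  ]
}}

```text
clock: 5.75
tcp_pos: [0.4533, -0.0504, 0.1876]
orientation: [-1.91, -2.492, 0.002]
contact_force: [-5.5, 1.6, 2.9]
grip_width: 0.015
gripper_force: 30.0
```

```bash
python3 - <<'E'
from h import *
obs(); ey=np.array([-.2562,.9666]); g=go()[0] if 0 else go([0,0,0])[0]; p=np.array([.4692,-.1102]); print((g[:2]-p)@ey,np.degrees(np.arctan2(g[2]-.028,(g[:2]-p)@ey)))
E
```

```text
t 5.75 grasp [ 0.453  -0.0504  0.0326] yaw 0.2627 w 0.015 F [-5.53    1.6232  2.9029] gf 30.0 q7 -0.15
0.06190659767096238 4.29071207137696
```

Emit:
{"method": "carry_out", "body": {
  "moves": [
    [0,0,0.002,0,0],
    [0,0,0.003,0,0],
    [0,0,0.004,0,0],
    [0,0,0.004,0,0],
    [0,0,0.004,0,0],
    [0,0,0.004,0,0],
    [0,0,0.004,0,0],
    [0,0,0.004,0,0]
  ]
}}

```text
clock: 6.55
tcp_pos: [0.4533, -0.0503, 0.1836]
orientation: [-1.91, -2.492, 0.002]
contact_force: [-4.4, 2.7, 3.5]
grip_width: 0.0151
gripper_force: 29.6
```

Emit:
{"method": "carry_out", "body": {
  "moves": [
    [0,0,0,0,0.04],
    [0,0,0,0,0.06],
    [0,0,0,0,0.06],
    [0,0,0,0,0.06],
    [0,0,0,0,0.06],
    [0,0,-0.02,0,0.06],
    [0,0,-0.06,0,0.06],
    [0,0,-0.11,0,0.06]
  ]
}}

```text
clock: 7.35
tcp_pos: [0.4536, -0.0509, 0.2932]
orientation: [-1.909, -2.49, 0.003]
contact_force: [1.8, -0.4, -0.2]
grip_width: 0.0605
gripper_force: 0.0
```

```bash
python3 - <<'E'
from h import *
obs(); ey=np.array([-.2562,.9666]);ex=np.array([.9666,.2562]); C=np.array([.5038,-.2407])
print(go([*(C+.02*ey-.05*ex),.30],.259))
E
```

```text
t 7.35 grasp [ 0.453  -0.0507  0.1382] yaw 0.2624 w 0.0605 F [ 1.7645 -0.397  -0.2193] gf 0.0 q7 0.01
(array([ 0.453 , -0.0507,  0.1382]), np.float64(0.26236352428848986), array([-0.1761, -0.0507, -0.162 ]), np.float64(0.0033635242884897387))
```

Emit:
{"method": "carry_out", "body": {
  "moves": [
    [0,0,-0.05,0,0.06],
    [-0.03,-0.01,-0.09,0,0.06],
    [-0.07,-0.02,-0.12,0,0.06],
    [-0.11,-0.03,-0.15,0,0.06],
    [-0.15,-0.045,-0.162,0,0.06],
    [-0.176,-0.05,-0.162,0,0.06],
    [-0.176,-0.05,-0.162,0,0.06],
    [-0.176,-0.05,-0.162,0,0.06]
  ]
}}

```text
clock: 8.15
tcp_pos: [0.4515, -0.2339, 0.4548]
orientation: [-1.913, -2.491, -0.0]
contact_force: [0.4, 0.0, 0.6]
grip_width: 0.0601
gripper_force: 0.0
```

```bash
python3 - <<'E'
from h import *
obs()
c=r.calibration('wrist'); f=r.grab_frame('wrist'); cv2.imwrite('pics/w2.png',f[:,:,::-1])
f=r.grab_frame('scene'); a=cv2.resize(f[210:420,210:450,::-1],None,fx=2.5,fy=2.5,interpolation=3); cv2.imwrite('pics/s2.png',a)
for p in ([.5276,-.193,.095],[.5487,-.2701,.095],[.4787,-.2889,.095],[.4583,-.2113,.095],[.363,-.243,.042],[.377,-.319,.042]): print(proj(c,p))
E
```

```text
t 8.15 grasp [ 0.4514 -0.2338  0.2998] yaw 0.261 w 0.0601 F [0.3808 0.0376 0.5997] gf 0.0 q7 0.53
[[406.3093 191.5239]]
[[400.5614 268.837 ]]
[[329.9043 268.9878]]
[[331.0813 191.448 ]]
[[238.3647 188.0358]]
[[238.0152 253.3961]]
```

View pics/w2.png

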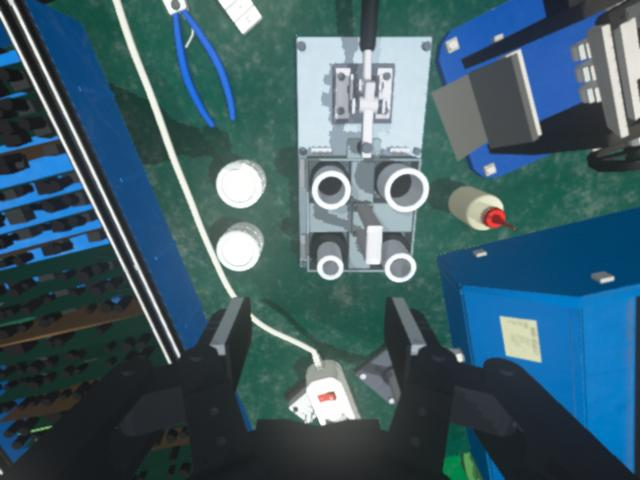

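View pics/s2.png

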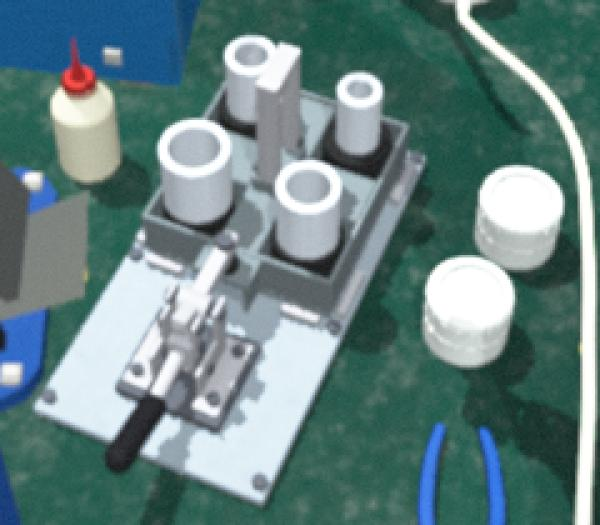

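The wrist view shows the clamp arm down with its foot on the ear, the caps' tops at about (241,184) and (239,246), and the rims at (331,187), (403,187), (329,267) and (400,266). The scene crop confirms that the clamp handle is lying down and nothing has been disturbed.

```bash
cat >> h.py <<'E'
def circ(f,c,P,rad,z):
    """refine circle (bright disc/ring, outer radius rad m) near world P at height z: mask hull -> ellipse centre -> world"""
    u=proj(c,[*P,z])[0]; k=np.linalg.norm(proj(c,[P[0]+rad,P[1],z])[0]-u)
    h=cv2.cvtColor(f,cv2.COLOR_RGB2HSV); w=((h[:,:,2]>200)&(h[:,:,1]<40)).astype(np.uint8)
    m=np.zeros_like(w); cv2.circle(m,tuple(int(round(v)) for v in u),int(k*1.45)+3,1,-1)
    cn,_=cv2.findContours(w*m,cv2.RETR_EXTERNAL,cv2.CHAIN_APPROX_NONE)
    if not cn: return None
    e=cv2.fitEllipse(cv2.convexHull(max(cn,key=cv2.contourArea))); return onz(c,e[0],z),e,k
E
python3 - <<'E'
from h import *
c=r.calibration('wrist'); f=cv2.imread('pics/w2.png')[:,:,::-1].copy()
M={1:(.5276,-.193,21),2:(.5487,-.2701,16),3:(.4787,-.2889,13.5),4:(.4583,-.2113,18.5)}
for k,(x,y,d) in M.items(): print(k,circ(f,c,(x,y),d/1e3,.095),'grasp px' if k>9 else '')
for p in ((.363,-.243),(.377,-.319)): print(circ(f,c,p,.025,.042))
g=go([0,0,0])[0]; print('grasp px',proj(c,g),proj(c,g+[0,0,.02]))
s=r.calibration('scene'); ey=np.array([-.2562,.9666]); p=np.array([.4692,-.1102])
for a in (0,4,7,12,20): print(a,proj(s,[*(p+.087*np.cos(np.radians(a))*ey),.028+.087*np.sin(np.radians(a))]))
o=r.get_obs()
print('capA',go([.363,-.243,.027],.259))
E
```

```text
1 (array([ 0.527 , -0.1898]), ((406.0333557128906, 189.78448486328125), (42.27915573120117, 46.4417839050293), 45.0760612487793), np.float64(21.473057880996517)) 
2 (array([ 0.5479, -0.2668]), ((399.9264831542969, 267.16961669921875), (28.381732940673828, 31.290559768676758), 70.36966705322266), np.float64(15.175641809556128)) 
3 (array([ 0.4785, -0.2854]), ((329.7504577636719, 267.0860290527344), (24.187549591064453, 25.94060516357422), 83.93641662597656), np.float64(12.989452819082926)) 
4 (array([ 0.458 , -0.2083]), ((330.92755126953125, 189.74705505371094), (38.44218826293945, 39.413516998291016), 4.998213768005371), np.float64(19.217538870914847)) 
(array([ 0.3641, -0.2376]), ((239.80661010742188, 184.48831176757812), (45.120418548583984, 48.11986541748047), 96.6437759399414), np.float64(22.951322995802972))
(array([ 0.3713, -0.3213]), ((232.17759704589844, 254.8386688232422), (55.41135025024414, 61.8118896484375), 30.65175437927246), np.float64(21.494518968996903))
grasp px [[318.7052 331.6407]] [[318.8871 363.5029]]
0 [[254.9632 405.5085]]
4 [[254.6483 403.2175]]
7 [[254.5105 401.3102]]
12 [[254.4727 397.7852]]
20 [[254.9198 391.3058]]
capA (array([ 0.4517, -0.2323,  0.2998]), np.float64(0.2639429661075081), array([ 0.0126, -0.0883,  0.2729]), np.float64(0.004942966107507996))
```

Emit:
{"method": "carry_out", "body": {
  "moves": [
    [0.04,0.012,0,0,0],
    [0.08,0.024,0.03,0,0],
    [0.125,0.036,0.07,0,0],
    [0.173,0.048,0.11,0,0],
    [0.173,0.048,0.16,0,0],
    [0.173,0.048,0.205,0,0],
    [0.173,0.048,0.225,0,0],
    [0.173,0.048,0.232,0,0]
  ]
}}

```text
clock: 9.05
tcp_pos: [0.4514, -0.0525, 0.2202]
orientation: [-1.904, -2.491, 0.004]
contact_force: [-1.1, 0.2, 0.4]
grip_width: 0.0004
gripper_force: 0.0
```

Emit:
{"method": "carry_out", "body": {
  "moves": [
    [0,0,0.002,0,0],
    [0,0,0.004,0,0],
    [0,0,0.006,0,0],
    [0,0,0.007,0,0],
    [0,0,0.007,0,0],
    [0,0,0.007,0,0],
    [0,0,0.007,0,0],
    [0,0,0.007,0,0]
  ]
}}

```text
clock: 9.85
tcp_pos: [0.4539, -0.0545, 0.2169]
orientation: [1.911, 2.491, 0.001]
contact_force: [-0.1, -0.8, 6.9]
grip_width: 0.0001
gripper_force: 3.4
```

```bash
python3 - <<'E'
from h import *
obs()
E
```

```text
t 9.85 grasp [ 0.4542 -0.0546  0.0619] yaw 0.2617 w 0.0001 F [-0.0927 -0.8422  6.8857] gf 3.4 q7 -0.11
```

Emit:
{"method": "carry_out", "body": {
  "moves": [
    [0,0,0.001,0,0],
    [0,0,0.002,0,0],
    [0,0,0.003,0,0],
    [0,0,0.003,0,0],
    [0,0,0.003,0,0],
    [0,0,0.003,0,0],
    [0,0,0.003,0,0],
    [0,0,0.003,0,0]
  ]
}}

```text
clock: 10.65
tcp_pos: [0.4541, -0.0541, 0.216]
orientation: [1.91, 2.49, -0.0]
contact_force: [-8.8, -1.1, 37.7]
grip_width: 0.0001
gripper_force: 18.9
```

```bash
python3 - <<'E'
from h import *
obs()
print('capA',go([.3635,-.240,.20],.259))
E
```

```text
t 10.65 grasp [ 0.4545 -0.0545  0.061 ] yaw 0.2618 w 0.0001 F [-8.832  -1.082  37.7092] gf 18.9 q7 -0.11
capA (array([ 0.4545, -0.0545,  0.061 ]), np.float64(0.26177409145978503), array([-0.156 , -0.1357, -0.1389]), np.float64(0.002774091459785133))
```

Emit:
{"method": "carry_out", "body": {
  "moves": [
    [0,0,-0.03,0,0],
    [0,0,-0.08,0,0.03],
    [-0.03,-0.02,-0.13,0,0.075],
    [-0.065,-0.055,-0.14,0,0.075],
    [-0.1,-0.085,-0.14,0,0.075],
    [-0.13,-0.115,-0.12,0,0.075],
    [-0.156,-0.135,-0.1,0,0.075],
    [-0.156,-0.135,-0.075,0,0.075]
  ]
}}

```text
clock: 11.45
tcp_pos: [0.3607, -0.2442, 0.2879]
orientation: [1.922, 2.484, -0.003]
contact_force: [1.1, 0.8, 0.0]
grip_width: 0.0746
gripper_force: 0.0
```

```bash
python3 - <<'E'
from h import *
obs()
c=r.calibration('wrist'); f=r.grab_frame('wrist'); cv2.imwrite('pics/w3.png',f[:,:,::-1])
q=circ(f,c,(.3635,-.24),.025,.042); print(q)
print(go([*q[0],.027],.259)); g=go([0,0,0])[0]; print(proj(c,g))
for a in((.363,-.243),(.377,-.319)): print(proj(c,[*a,.042]))
E
```

```text
t 11.45 grasp [ 0.3606 -0.2446  0.1329] yaw 0.2537 w 0.0746 F [1.1323 0.8366 0.0028] gf 0.0 q7 0.52
(array([ 0.3617, -0.2388]), ((322.1440734863281, 245.43463134765625), (71.53170013427734, 75.20484924316406), 77.3612060546875), np.float64(37.536527956328484))
(array([ 0.3597, -0.2412,  0.1293]), np.float64(0.2564457160030891), array([0.0014, 0.003 , 0.1023]), np.float64(-0.002554283996910822))
[[318.426 319.55 ]]
[[322.3949 251.6305]]
[[314.4804 350.5689]]
```

View pics/w3.png

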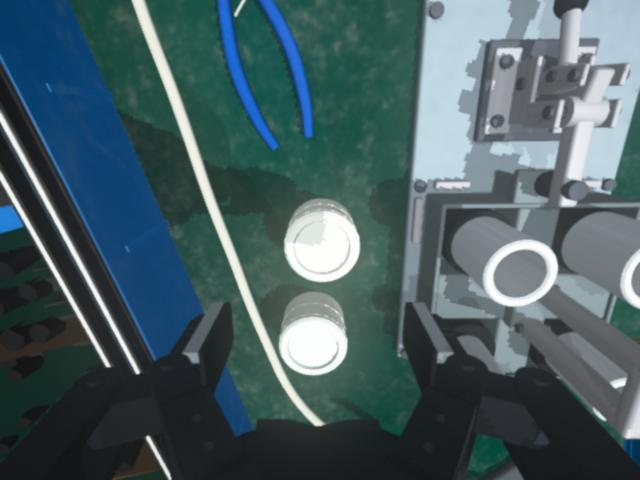

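The wrist view shows cap A at (322,245) and the second cap at (314,343), both well separated and in their places. I'll grip cap A twice, at right angles, so that it is centred on the tool axis.

Emit:
{"method": "carry_out", "body": {
  "moves": [
    [0,0.002,0.03,0,0.075],
    [0,0.002,0.06,0,0.075],
    [0,0.002,0.085,0,0.075],
    [0,0.002,0.1,0,0.075],
    [0,0.002,0.103,0,0.075],
    [0,0.002,0.103,0,0.0],
    [0,0.002,0.103,0,0.0],
    [0,0.002,0.103,0,0.0]
  ],
  "force": 30
}}

```text
clock: 12.3
tcp_pos: [0.3656, -0.2395, 0.1862]
orientation: [1.911, 2.491, 0.0]
contact_force: [-0.8, 1.7, 4.5]
grip_width: 0.0492
gripper_force: 31.3
```

Emit:
{"method": "carry_out", "body": {
  "moves": [
    [0,0,0,0,0],
    [0,0,0,0,0.064],
    [0,0,0,0,0.064],
    [0,0,0,0,0.064],
    [0,0,0,0.14,0.064],
    [0,0,0,0.28,0.064],
    [0,0,0,0.42,0.064],
    [0,0,0,0.56,0.064]
  ]
}}

```text
clock: 13.1
tcp_pos: [0.3651, -0.2395, 0.1852]
orientation: [-2.532, -1.86, 0.0]
contact_force: [0.6, -0.5, -0.7]
grip_width: 0.0644
gripper_force: 0.0
```

Emit:
{"method": "carry_out", "body": {
  "moves": [
    [0,0,0,0.14,0.064],
    [0,0,0,0.28,0.064],
    [0,0,0,0.42,0.064],
    [0,0,0,0.56,0.064],
    [0,0,0,0.7,0.064],
    [0,0,0,0.84,0.064],
    [0,0,0,0.98,0.064],
    [0,0,0,1.01,0.064]
  ]
}}

```text
clock: 13.9
tcp_pos: [0.3653, -0.2393, 0.1852]
orientation: [3.115, 0.408, -0.0]
contact_force: [0.5, -0.2, 0.4]
grip_width: 0.0641
gripper_force: 0.0
```

```bash
python3 - <<'E'
from h import *
obs()
E
```

```text
t 13.9 grasp [ 0.3652 -0.2394  0.0302] yaw -1.3102 w 0.0641 F [ 0.5265 -0.2065  0.3765] gf 0.0 q7 -0.81
```

Emit:
{"method": "carry_out", "body": {
  "moves": [
    [0,0,0,0,0],
    [0,0,0,0,0],
    [0,0,0,0,0],
    [0,0,0,0,0.064],
    [0,0,0,0,0.064],
    [0,0,-0.04,0,0.075],
    [0,0,-0.08,0,0.075],
    [0,0,-0.103,0,0.075]
  ]
}}

```text
clock: 14.7
tcp_pos: [0.3654, -0.2398, 0.2904]
orientation: [3.113, 0.411, 0.003]
contact_force: [0.9, 0.1, 0.3]
grip_width: 0.075
gripper_force: 0.0
```

Emit:
{"method": "carry_out", "body": {
  "moves": [
    [0,0,0,0,0.075],
    [0,0,0,0,0.075],
    [0,0,0,0,0.075],
    [0,0,0,0,0.075],
    [0,0,0,0,0.075],
    [0,0,0,0,0.075],
    [0,0,0,0,0.075],
    [0,0,0,0,0.075]
  ]
}}

```text
clock: 15.5
tcp_pos: [0.3652, -0.2394, 0.2881]
orientation: [-3.114, -0.412, 0.0]
contact_force: [0.1, -0.3, 0.5]
grip_width: 0.0746
gripper_force: 0.0
```

```bash
python3 - <<'E'
from h import *
o=obs()
c=r.calibration('wrist'); f=r.grab_frame('wrist'); cv2.imwrite('pics/w4.png',f[:,:,::-1])
q=circ(f,c,(.365,-.2394),.025,.042); print(q)
T=R.from_rotvec(o['orientation']).as_matrix(); g=go([0,0,0])[0]
ax=g+T[:,2]*(g[2]-.042); print('axis',ax,'bias (meas-true) tool',T.T@np.r_[q[0]-ax[:2],0], 'rel cam z')
t=r.grab_frame('top'); ct=r.calibration('top'); print('top: arm may hide',circ(t,ct,(.365,-.2394),.025,.042))
E
```

```text
t 15.5 grasp [ 0.3651 -0.2394  0.1331] yaw -1.308 w 0.0746 F [ 0.0915 -0.3214  0.542 ] gf 0.0 q7 -0.83
(array([ 0.3682, -0.2388]), ((317.7942810058594, 248.4774627685547), (71.42430877685547, 73.94117736816406), 96.84944152832031), np.float64(36.764126828981084))
axis [ 0.3652 -0.2394  0.042 ] bias (meas-true) tool [ 0.0031  0.0002 -0.    ] rel cam z
top: arm may hide (array([ 0.3625, -0.2402]), ((318.5943603515625, 304.3369140625), (42.40986251831055, 44.99159622192383), 66.65430450439453), np.float64(14.030358917824161))
```

Emit:
{"method": "carry_out", "body": {
  "moves": [
    [0,0,-0.04,0,0.075],
    [0.02,0.005,-0.055,0,0.075],
    [0.065,0.017,-0.057,0,0.075],
    [0.11,0.03,-0.057,0,0.075],
    [0.134,0.037,-0.057,0,0.075],
    [0.134,0.037,-0.057,0,0.075],
    [0.134,0.037,-0.057,0,0.075],
    [0.134,0.037,-0.057,0,0.075]
  ]
}}

```text
clock: 16.4
tcp_pos: [0.5029, -0.2407, 0.3449]
orientation: [-3.114, -0.41, 0.002]
contact_force: [-0.0, 0.6, -0.6]
grip_width: 0.0748
gripper_force: 0.0
```

```bash
python3 - <<'E'
from h import *
o=obs()
c=r.calibration('wrist'); f=r.grab_frame('wrist'); cv2.imwrite('pics/w5.png',f[:,:,::-1])
T=R.from_rotvec(o['orientation']).as_matrix(); b=T@[.0031,.0002,0]
M={1:(.5276,-.193,21),2:(.5487,-.2701,16),3:(.4787,-.2889,13.5),4:(.4583,-.2113,18.5)}
h=f.copy()
for k,(x,y,d) in M.items():
    q=circ(f,c,np.array((x,y))+b[:2],d/1e3,.095); print(k,q[0]-b[:2],q[1],q[2]); cv2.ellipse(h,q[1],(255,0,0),1)
cv2.imwrite('pics/w5e.png',h[:,:,::-1])
E
```

```text
t 16.4 grasp [ 0.5027 -0.2406  0.1899] yaw -1.3091 w 0.0748 F [-0.0014  0.6299 -0.626 ] gf 0.0 q7 -0.94
1 [ 0.5289 -0.1874] ((247.22862243652344, 188.2498321533203), (65.87705993652344, 88.98095703125), 134.1153564453125) 33.362912430083796
2 [ 0.5459 -0.2697] ((379.46990966796875, 195.80276489257812), (47.914093017578125, 50.65247344970703), 42.86177062988281) 26.061205729343847
3 [ 0.4769 -0.2883] ((373.94439697265625, 296.2781066894531), (33.913414001464844, 36.2506103515625), 76.63470458984375) 18.041412008385578
4 [ 0.4588 -0.2075] ((255.90623474121094, 291.96453857421875), (48.01211929321289, 64.59711456298828), 125.34056091308594) 24.118843396826346
```

View pics/w5e.png

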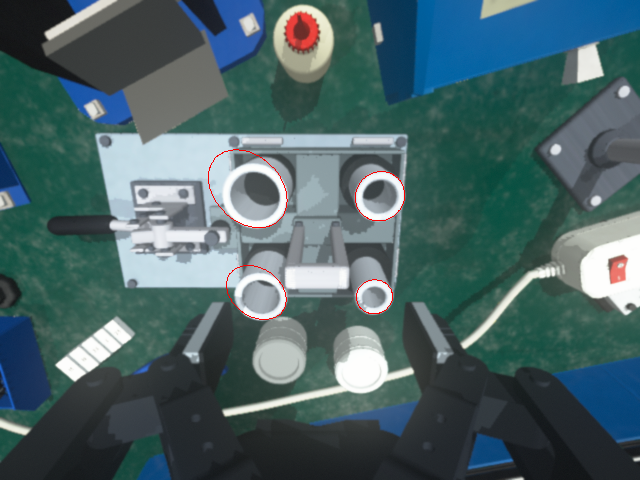

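In this view the fits on rims 2 (379,196) and 3 (374,296) are good. Those on rims 1 (255,196) and 4 (259,296) were pulled off by the tubes' bright sides. I'll repeat with a tighter mask, now that the arm is still.

```bash
cat >> h.py <<'E'
def ring(f,c,P,rad,z,v=225):
    u=proj(c,[*P,z])[0]; k=np.linalg.norm(proj(c,[P[0]+rad,P[1],z])[0]-u)
    for _ in range(6):
        h=f.min(2); m=np.zeros(h.shape,np.uint8); cv2.circle(m,tuple(int(round(a)) for a in u),int(round(k*1.12)),1,-1)
        ys,xs=np.nonzero((h>v)&(m>0)); hull=cv2.convexHull(np.c_[xs,ys].astype(np.int32)); e=cv2.fitEllipse(hull); u=np.array(e[0])
    return onz(c,u,z),u,e[1],k
E
python3 - <<'E'
from h import *
o=obs()
c=r.calibration('wrist'); f=r.grab_frame('wrist'); 
M={1:(.5276,-.193,21),2:(.5487,-.2701,16),3:(.4787,-.2889,13.5),4:(.4583,-.2113,18.5)}
h=f.copy()
for k,(x,y,d) in M.items():
    for v in(200,225,240):
        q=ring(f,c,(x,y),d/1e3,.095,v); print(k,v,q[0],q[1],np.array(q[2]),q[3])
w2=cv2.imread('pics/w2.png')[:,:,::-1].copy()
print(f[196,355:405,1], f[165:225,379,1])
E
```

```text
t 16.45 grasp [ 0.5027 -0.2407  0.1901] yaw -1.3093 w 0.0747 F [ 0.7579 -0.4843 -0.4397] gf 0.0 q7 -0.94
1 200 [ 0.5292 -0.1904] [251.8481 193.8654] [62.5059 73.6455] 33.0351658414732
1 225 [ 0.5287 -0.192 ] [254.1908 195.2812] [61.905  65.3441] 33.0351658414732
1 240 [ 0.5286 -0.1921] [254.2845 195.4116] [61.1203 63.7619] 33.0351658414732
2 200 [ 0.5489 -0.2692] [379.3346 195.8807] [46.8955 49.7732] 25.803739797231064
2 225 [ 0.5489 -0.2692] [379.429  195.8803] [45.2321 48.9963] 25.803739797231064
2 240 [ 0.5486 -0.2692] [379.3181 196.2741] [43.1709 47.065 ] 25.803739797231064
3 200 [ 0.4798 -0.2875] [373.545  296.3918] [33.1441 36.1986] 17.891313403522265
3 225 [ 0.4798 -0.2878] [373.956  296.4635] [32.2735 34.206 ] 17.891313403522265
3 240 [ 0.4793 -0.2878] [373.6519 296.9875] [29.7569 32.808 ] 17.891313403522265
4 200 [ 0.4597 -0.2104] [260.1309 295.7489] [46.1924 51.6628] 23.919346945930062
4 225 [ 0.4595 -0.2103] [259.9709 295.8864] [45.282  50.5219] 23.919346945930062
4 240 [ 0.4595 -0.2103] [259.894  295.8651] [44.2876 48.7689] 23.919346945930062
[205 232 249 253 253 252 238 167  93  69  67  67  67  67  67  67  66  66
  66  68  70  76  87 101 113 119 118 118 118 117 116 116 115 115 118 118
 112 108 107 109 116 147 188 220 241 246 247 245 232 171] [104 146 170 176 176 177 192 226 243 248 250 250 248 238 190 118  74  66
  65  65  65  65  64  65  65  66  66  66  70  79  96 113 120 122 122 123
 124 129 142 155 159 161 162 164 166 168 169 174 208 244 251 253 253 253
 249 221 177 160 157 158]
```

```bash
python3 - <<'E'
from h import *
f=cv2.imread('pics/w4.png')[:,:,::-1].copy()
# camera pose of w4: rebuild from current hand-eye
o=r.get_obs(); c=r.calibration('wrist')
T=R.from_rotvec(o['orientation']); M=R.from_rotvec(c['rvec']); cam=-M.inv().apply(c['tvec'])
off=T.inv().apply(cam-o['tcp_pos']); rel=M*T; print('cam in tool',off, (rel).inv().as_rotvec())
T4=R.from_rotvec([-3.114,-.412,0]); p=np.array([.3652,-.2394,.2881]); M4=rel*T4.inv(); c4=dict(c,rvec=M4.as_rotvec(),tvec=-M4.apply(p+T4.apply(off)))
for v in(180,200,215,230,240,250): 
    q=ring(f,c4,(.3660,-.2394),.025,.042,v); print(v,q[0],q[1],q[2],q[3])
cv2.imwrite('pics/c4.png',cv2.resize(f[190:310,250:390,::-1],None,fx=4,fy=4,interpolation=3))
f=cv2.imread('pics/w3.png'); cv2.imwrite('pics/dummy.png',f[:2,:2])
E
```

```text
cam in tool [0.0814 0.0003 0.0311] [-0.2531 -0.2546  1.5569]
180 [ 0.37   -0.2382] [317.769  245.8581] (74.07378387451172, 77.95713806152344) 36.852708659371515
200 [ 0.3697 -0.2387] [318.3076 246.4291] (72.32588958740234, 76.61196899414062) 36.852708659371515
215 [ 0.3684 -0.2392] [318.6451 248.4445] (69.82451629638672, 73.37008666992188) 36.852708659371515
230 [ 0.3676 -0.2392] [318.2473 249.5451] (67.37792205810547, 70.46759033203125) 36.852708659371515
240 [ 0.3671 -0.2392] [318.0245 250.3062] (64.53641510009766, 68.001953125) 36.852708659371515Traceback (most recent call last):
  File "<stdin>", line 9, in <module>
  File "h.py", line 41, in ring
    ys,xs=np.nonzero((h>v)&(m>0)); hull=cv2.convexHull(np.c_[xs,ys].astype(np.int32)); e=cv2.fitEllipse(hull); u=np.array(e[0])
                                                                                         ~~~~~~~~~~~~~~^^^^^^
cv2.error: OpenCV(4.12.0) /io/opencv/modules/imgproc/src/shapedescr.cpp:356: error: (-215:Assertion failed) n >= 0 && (depth == CV_32F || depth == CV_32S) in function 'fitEllipseNoDirect'
```

Emit:
{"method": "carry_out", "body": {
  "moves": [
    [-0.04,-0.011,0,0,0.075],
    [-0.085,-0.024,0,0,0.075],
    [-0.126,-0.036,0.02,0,0.07],
    [-0.1326,-0.0365,0.06,0,0.07],
    [-0.1326,-0.0365,0.105,0,0.07],
    [-0.1326,-0.0365,0.145,0,0.068],
    [-0.1326,-0.0365,0.163,0,0.066],
    [-0.1326,-0.0365,0.163,0,0.066]
  ]
}}

```text
clock: 17.3
tcp_pos: [0.3651, -0.2392, 0.1805]
orientation: [-3.112, -0.41, 0.007]
contact_force: [1.0, 0.0, 0.2]
grip_width: 0.0661
gripper_force: 0.0
```

Emit:
{"method": "carry_out", "body": {
  "moves": [
    [0,0,0,0,0.066],
    [0,0,0,0,0.0],
    [0,0,0,0,0],
    [0,0,0,0,0],
    [0,0,0,0,0],
    [0,0,-0.03,0,0],
    [0,0,-0.075,0,0],
    [0,0,-0.12,0,0]
  ],
  "force": 60
}}

```text
clock: 18.1
tcp_pos: [0.3663, -0.2394, 0.3046]
orientation: [3.114, 0.411, 0.001]
contact_force: [2.3, -0.2, -0.8]
grip_width: 0.0483
gripper_force: 62.1
```

Emit:
{"method": "carry_out", "body": {
  "moves": [
    [0,0,-0.02,0,0],
    [0,0,-0.02,0,0],
    [0,0,-0.02,0,0],
    [0,0,-0.02,0,0],
    [0,0,-0.02,0,0],
    [0,0,-0.02,0,0],
    [0,0,-0.02,0,0],
    [0,0,-0.02,0,0]
  ]
}}

```text
clock: 18.9
tcp_pos: [0.3666, -0.2395, 0.3218]
orientation: [-3.114, -0.411, 0.001]
contact_force: [0.6, -0.0, 0.0]
grip_width: 0.0485
gripper_force: 62.1
```

```bash
cat >> h.py <<'E'
M={1:(.5274,-.1927),2:(.5480,-.2699),3:(.4784,-.2885),4:(.4582,-.2110)}
def tgt(yaw=-1.309):
    g=go([0,0,0])[0]
    for k,p in M.items(): _,_,s,rl=go([*p,g[2]],yaw); print('to m',k,s.round(4),round(rl,4))
E
python3 - <<'E'
from h import *
obs(); tgt()
E
```

```text
t 18.9 grasp [ 0.3665 -0.2395  0.1668] yaw -1.3081 w 0.0485 F [ 0.6017 -0.0324  0.0251] gf 62.1 q7 -0.84
to m 1 [ 0.1675 -0.0034 -0.0001] 0.0009
to m 2 [ 0.1674  0.0765 -0.0001] 0.0009
to m 3 [ 0.0953  0.0764 -0.0001] 0.0009
to m 4 [ 0.0959 -0.0037 -0.0001] 0.0009
```

Emit:
{"method": "carry_out", "body": {
  "moves": [
    [0.04,-0.001,0,0,0],
    [0.075,-0.002,0,0,0],
    [0.096,-0.0037,0,0,0],
    [0.096,-0.0037,0.01,0,0],
    [0.096,-0.0037,0.03,0,0],
    [0.096,-0.0037,0.04,0,0],
    [0.096,-0.0037,0.04,0,0],
    [0.096,-0.0037,0.04,0,0]
  ]
}}

```text
clock: 19.7
tcp_pos: [0.458, -0.2114, 0.2822]
orientation: [-3.115, -0.411, 0.001]
contact_force: [-0.6, -0.6, -0.7]
grip_width: 0.0487
gripper_force: 62.1
```

Emit:
{"method": "carry_out", "body": {
  "moves": [
    [0,0,0.0015,0,0],
    [0,0,0.003,0,0],
    [0,0,0.0045,0,0],
    [0,0,0.006,0,0],
    [0,0,0.007,0,0],
    [0,0,0.008,0,0],
    [0,0,0.008,0,0],
    [0,0,0.008,0,0]
  ]
}}

```text
clock: 20.5
tcp_pos: [0.4598, -0.2113, 0.2787]
orientation: [3.114, 0.411, 0.007]
contact_force: [-9.9, 4.7, 40.9]
grip_width: 0.0482
gripper_force: 66.5
```

```bash
python3 - <<'E'
from h import *
obs(); tgt()
E
```

```text
t 20.5 grasp [ 0.4605 -0.2114  0.1237] yaw -1.3083 w 0.0482 F [-9.8528  4.6649 40.8669] gf 66.5 q7 -0.96
to m 1 [ 0.0695 -0.0007  0.0003] 0.0007
to m 2 [0.0693 0.0792 0.0004] 0.0007
to m 3 [-0.0027  0.0791  0.0001] 0.0007
to m 4 [-0.0021 -0.001  -0.    ] 0.0007
```

Emit:
{"method": "carry_out", "body": {
  "moves": [
    [0,0,-0.0025,0,0],
    [0.0012,0,-0.0025,0,0],
    [0.001,0.001,-0.0025,0,0],
    [0,0.0014,-0.0025,0,0],
    [-0.001,0.001,-0.0025,0,0],
    [-0.0014,0,-0.0025,0,0],
    [-0.001,-0.001,-0.0025,0,0],
    [0,-0.0014,-0.0025,0,0]
  ]
}}

```text
clock: 21.3
tcp_pos: [0.459, -0.2104, 0.2788]
orientation: [3.113, 0.411, 0.005]
contact_force: [-3.0, -0.9, 15.8]
grip_width: 0.0482
gripper_force: 63.4
```

Emit:
{"method": "carry_out", "body": {
  "moves": [
    [0.001,0.0004,0,0,0],
    [0.001,0.0014,0,0,0],
    [0,0.0014,0,0,0],
    [-0.002,0.0014,0,0,0],
    [-0.002,0.003,0,0,0],
    [0,0.003,0,0,0],
    [0,0.0014,0,0,0],
    [0,0.0014,0,0,0]
  ]
}}

```text
clock: 22.1
tcp_pos: [0.4591, -0.2112, 0.2788]
orientation: [3.114, 0.412, 0.004]
contact_force: [-4.1, 2.2, 16.5]
grip_width: 0.0487
gripper_force: 63.6
```

```bash
python3 - <<'E'
from h import *
obs(); tgt()
E
```

```text
t 22.1 grasp [ 0.4595 -0.2113  0.1238] yaw -1.3079 w 0.0487 F [-4.0711  2.1989 16.5004] gf 63.6 q7 -0.96
to m 1 [ 0.0704 -0.0003  0.0002] 0.0011
to m 2 [0.0702 0.0796 0.0003] 0.0011
to m 3 [-0.0018  0.0795  0.0001] 0.0011
to m 4 [-0.0012 -0.0006 -0.    ] 0.0011
```

Emit:
{"method": "carry_out", "body": {
  "moves": [
    [0,0,-0.012,0,0],
    [0,0.03,-0.012,0,0],
    [-0.0006,0.065,-0.012,0,0],
    [-0.0006,0.0801,-0.012,0,0],
    [-0.0006,0.0801,-0.012,0,0],
    [-0.0006,0.0801,-0.012,0,0],
    [-0.0006,0.0801,-0.009,0,0],
    [-0.0006,0.0801,-0.006,0,0]
  ]
}}

```text
clock: 22.9
tcp_pos: [0.4787, -0.2872, 0.2825]
orientation: [-3.113, -0.414, 0.0]
contact_force: [-0.4, 0.7, -0.7]
grip_width: 0.0487
gripper_force: 62.0
```

Emit:
{"method": "carry_out", "body": {
  "moves": [
    [0,0,0.0015,0,0],
    [0,0,0.003,0,0],
    [0,0,0.0045,0,0],
    [0,0,0.0055,0,0],
    [0,0,0.0055,0,0],
    [0,0,0.0055,0,0],
    [0,0,0.0055,0,0],
    [0,0,0.0055,0,0]
  ]
}}

```text
clock: 23.7
tcp_pos: [0.4787, -0.2886, 0.2773]
orientation: [3.114, 0.411, 0.0]
contact_force: [0.7, 0.3, -0.5]
grip_width: 0.0485
gripper_force: 62.0
```

Emit:
{"method": "carry_out", "body": {
  "moves": [
    [0.0012,0,0,0,0],
    [0.001,0.001,0,0,0],
    [0,0.0014,0,0,0],
    [-0.001,0.001,0,0,0],
    [-0.0014,0,0,0,0],
    [-0.001,-0.001,0,0,0],
    [0,-0.0014,0,0,0],
    [0,0,0,0,0]
  ]
}}

```text
clock: 24.5
tcp_pos: [0.4787, -0.2882, 0.2771]
orientation: [-3.114, -0.412, 0.0]
contact_force: [0.5, 0.4, -0.3]
grip_width: 0.0487
gripper_force: 62.0
```

```bash
python3 - <<'E'
from h import *
obs(); tgt()
E
```

```text
t 24.5 grasp [ 0.4786 -0.2882  0.1221] yaw -1.3075 w 0.0487 F [ 0.4692  0.4468 -0.2944] gf 62.0 q7 -0.83
to m 1 [ 0.0719 -0.0795  0.    ] 0.0015
to m 2 [ 0.0717  0.0004 -0.    ] 0.0015
to m 3 [-0.0003  0.0003 -0.    ] 0.0015
to m 4 [ 0.0003 -0.0798  0.    ] 0.0015
```

Emit:
{"method": "carry_out", "body": {
  "moves": [
    [0,0,0.001,0,0],
    [0,0,0.002,0,0],
    [0,0,0.003,0,0],
    [0,0,0.004,0,0],
    [0,0,0.0045,0,0],
    [0,0,0.0045,0,0],
    [0,0,0.0045,0,0],
    [0,0,0.0045,0,0]
  ]
}}

```text
clock: 25.3
tcp_pos: [0.4786, -0.2886, 0.2727]
orientation: [-3.115, -0.411, 0.0]
contact_force: [0.1, 0.4, -0.1]
grip_width: 0.0488
gripper_force: 62.1
```

Emit:
{"method": "carry_out", "body": {
  "moves": [
    [0,0,0.0015,0,0],
    [0,0,0.003,0,0],
    [0,0,0.0045,0,0],
    [0,0,0.006,0,0],
    [0,0,0.0075,0,0],
    [0,0,0.009,0,0],
    [0,0,0.01,0,0],
    [0,0,0.01,0,0]
  ]
}}

```text
clock: 26.1
tcp_pos: [0.4786, -0.2885, 0.2625]
orientation: [-3.114, -0.412, 0.0]
contact_force: [-0.1, -0.2, -0.8]
grip_width: 0.049
gripper_force: 62.1
```

Emit:
{"method": "carry_out", "body": {
  "moves": [
    [0,0,0.001,0,0],
    [0,0,0.002,0,0],
    [0,0,0.003,0,0],
    [0,0,0.004,0,0],
    [0,0,0.005,0,0],
    [0,0,0.006,0,0],
    [0,0,0.006,0,0],
    [0,0,0.006,0,0]
  ]
}}

```text
clock: 26.9
tcp_pos: [0.4794, -0.2883, 0.258]
orientation: [3.114, 0.412, 0.003]
contact_force: [0.1, 1.8, 10.9]
grip_width: 0.0481
gripper_force: 63.4
```

```bash
python3 - <<'E'
from h import *
obs(); tgt()
E
```

```text
t 26.9 grasp [ 0.4797 -0.2883  0.103 ] yaw -1.3076 w 0.0481 F [ 0.1452  1.7901 10.8615] gf 63.4 q7 -0.82
to m 1 [ 0.071  -0.0799  0.0001] 0.0014
to m 2 [ 0.0708 -0.      0.0001] 0.0014
to m 3 [-0.0013 -0.0002 -0.    ] 0.0014
to m 4 [-0.0006 -0.0803 -0.    ] 0.0014
```

Emit:
{"method": "carry_out", "body": {
  "moves": [
    [0,0,0.001,0,0],
    [0,0,0.002,0,0],
    [0,0,0.0025,0,0],
    [0,0,0.0025,0,0],
    [0,0,0.0025,0,0],
    [0,0,0.0025,0,0],
    [0,0,0.0025,0,0],
    [0,0,0.0025,0,0]
  ]
}}

```text
clock: 27.7
tcp_pos: [0.4798, -0.2887, 0.2578]
orientation: [3.113, 0.411, 0.006]
contact_force: [-5.4, 5.0, 30.8]
grip_width: 0.0484
gripper_force: 65.2
```

Emit:
{"method": "carry_out", "body": {
  "moves": [
    [0,0,-0.003,0,0],
    [0,0,-0.003,0,0.06],
    [0,0,-0.003,0,0.062],
    [0,0,-0.003,0,0.062],
    [0,0,-0.005,0,0.062],
    [0,0,-0.03,0,0.064],
    [0,0,-0.06,0,0.064],
    [0,0,-0.085,0,0.07]
  ]
}}

```text
clock: 28.5
tcp_pos: [0.4786, -0.2886, 0.3402]
orientation: [-3.115, -0.411, 0.0]
contact_force: [0.2, 0.0, -0.4]
grip_width: 0.0701
gripper_force: 0.0
```

```bash
python3 - <<'E'
from h import *
obs()
print('capB',go([.377,-.319,.19],-1.309))
E
```

```text
t 28.5 grasp [ 0.4786 -0.2886  0.1852] yaw -1.3082 w 0.0701 F [ 0.2086  0.0341 -0.3884] gf 0.0 q7 -0.83
capB (array([ 0.4786, -0.2886,  0.1852]), np.float64(-1.3081580324964182), array([-0.106 ,  0.003 , -0.0047]), np.float64(0.0008419675035817864))
```

Emit:
{"method": "carry_out", "body": {
  "moves": [
    [-0.035,0.001,0,0,0.07],
    [-0.07,0.002,0,0,0.075],
    [-0.1,0.003,0.01,0,0.075],
    [-0.106,0.003,0.035,0,0.075],
    [-0.106,0.003,0.052,0,0.075],
    [-0.106,0.003,0.052,0,0.075],
    [-0.106,0.003,0.052,0,0.075],
    [-0.106,0.003,0.052,0,0.075]
  ]
}}

```text
clock: 29.3
tcp_pos: [0.3777, -0.3192, 0.288]
orientation: [3.113, 0.412, 0.002]
contact_force: [-0.5, 0.7, -0.5]
grip_width: 0.0747
gripper_force: 0.0
```

```bash
python3 - <<'E'
from h import *
o=obs()
c=r.calibration('wrist'); f=r.grab_frame('wrist'); cv2.imwrite('pics/w6.png',f[:,:,::-1])
for v in(215,230,240): print(ring(f,c,(.377,-.319),.025,.042,v))
q=ring(f,c,(.377,-.319),.025,.042,225); T=R.from_rotvec(o['orientation']).as_matrix(); p=q[0]-(T@[.0022,0,0])[:2]; print(p,go([*p,.0265],-1.309))
E
```

```text
t 29.3 grasp [ 0.3779 -0.3193  0.133 ] yaw -1.3075 w 0.0747 F [-0.4702  0.6641 -0.4789] gf 0.0 q7 -0.67
(array([ 0.3772, -0.3175]), array([314.5258, 253.3321]), (67.14262390136719, 70.08123016357422), np.float64(36.69739768739467))
(array([ 0.3732, -0.3244]), array([322.89 , 261.235]), (42.71649169921875, 53.029884338378906), np.float64(36.69739768739467))Traceback (most recent call last):
  File "<stdin>", line 4, in <module>
  File "h.py", line 41, in ring
    ys,xs=np.nonzero((h>v)&(m>0)); hull=cv2.convexHull(np.c_[xs,ys].astype(np.int32)); e=cv2.fitEllipse(hull); u=np.array(e[0])
                                                                                         ~~~~~~~~~~~~~~^^^^^^
cv2.error: OpenCV(4.12.0) /io/opencv/modules/imgproc/src/shapedescr.cpp:356: error: (-215:Assertion failed) n >= 0 && (depth == CV_32F || depth == CV_32S) in function 'fitEllipseNoDirect'
```

View pics/w6.png

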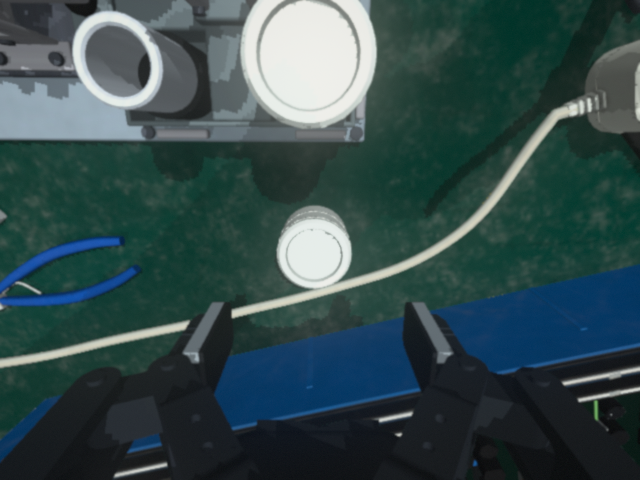

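The wrist view shows cap B's top centred at (314,254) with the mains cable close beside it at (320,290). Cap A sits on tube 3 at (308,62). I'll pick B with the fingers along y and re-centre it at A's old, clear spot.

Emit:
{"method": "carry_out", "body": {
  "moves": [
    [-0.002,-0.002,0.03,0,0.07],
    [-0.002,-0.002,0.06,0,0.07],
    [-0.002,-0.002,0.085,0,0.07],
    [-0.002,-0.002,0.1,0,0.07],
    [-0.002,-0.002,0.1065,0,0.07],
    [-0.002,-0.002,0.1065,0,0.07],
    [-0.002,-0.002,0.1065,0,0.07],
    [-0.002,-0.002,0.1065,0,0.0]
  ],
  "force": 40
}}

```text
clock: 30.15
tcp_pos: [0.3751, -0.3179, 0.1817]
orientation: [3.113, 0.411, 0.002]
contact_force: [0.0, 0.1, 0.1]
grip_width: 0.0571
gripper_force: 0.0
```

Emit:
{"method": "carry_out", "body": {
  "moves": [
    [0,0,0,0,0],
    [0,0,0,0,0],
    [0,0,0,0,0],
    [0,0,0,0,0],
    [0,0,-0.02,0,0],
    [0,0,-0.04,0,0],
    [0,0,-0.05,0,0],
    [0,0,-0.05,0,0]
  ]
}}

```text
clock: 30.95
tcp_pos: [0.3751, -0.318, 0.2322]
orientation: [3.112, 0.411, 0.004]
contact_force: [-0.7, -0.6, -1.0]
grip_width: 0.0491
gripper_force: 41.5
```

```bash
python3 - <<'E'
from h import *
o=obs(); print(go([.3652,-.2394,.0285],-1.309))
E
```

```text
t 30.95 grasp [ 0.3756 -0.3183  0.0772] yaw -1.3081 w 0.0491 F [-0.664  -0.5943 -0.9981] gf 41.5 q7 -0.66
(array([ 0.3756, -0.3183,  0.0772]), np.float64(-1.3080566451382385), array([ 0.0103, -0.079 ,  0.0486]), np.float64(0.0009433548617614473))
```

Emit:
{"method": "carry_out", "body": {
  "moves": [
    [0.001,-0.01,0,-0.14,0],
    [0.003,-0.025,0,-0.28,0],
    [0.005,-0.04,0,-0.42,0],
    [0.007,-0.055,0,-0.56,0],
    [0.009,-0.07,0,-0.7,0],
    [0.0103,-0.079,0,-0.84,0],
    [0.0103,-0.079,0,-0.98,0],
    [0.0103,-0.079,0,-1.12,0]
  ]
}}

```text
clock: 31.75
tcp_pos: [0.3638, -0.238, 0.2301]
orientation: [-2.413, -2.011, -0.0]
contact_force: [0.3, -0.1, 0.6]
grip_width: 0.0489
gripper_force: 41.5
```

Emit:
{"method": "carry_out", "body": {
  "moves": [
    [0,0,0,-0.14,0],
    [0,0,0,-0.28,0],
    [0,0,0.015,-0.42,0],
    [0,0,0.03,-0.451,0],
    [0,0,0.043,-0.451,0],
    [0,0,0.0495,-0.451,0],
    [0,0,0.0495,-0.451,0],
    [0,0,0.0495,-0.451,0.062]
  ]
}}

```text
clock: 32.55
tcp_pos: [0.3639, -0.2385, 0.1809]
orientation: [-1.911, -2.493, -0.0]
contact_force: [1.1, 0.9, -0.2]
grip_width: 0.0612
gripper_force: 0.0
```

Emit:
{"method": "carry_out", "body": {
  "moves": [
    [0,0,0,0,0.064],
    [0,0,0,0,0.064],
    [0,0,0,0.14,0.064],
    [0,0,0,0.28,0.064],
    [0,0,0,0.42,0.064],
    [0,0,0,0.56,0.064],
    [0,0,0,0.7,0.064],
    [0,0,0,0.84,0.064]
  ]
}}

```text
clock: 33.35
tcp_pos: [0.3641, -0.2386, 0.1813]
orientation: [2.766, 1.49, 0.0]
contact_force: [-0.6, 0.9, 0.0]
grip_width: 0.0639
gripper_force: 0.0
```

Emit:
{"method": "carry_out", "body": {
  "moves": [
    [0,0,0,0.14,0.064],
    [0,0,0,0.28,0.064],
    [0,0,0,0.42,0.064],
    [0,0,0,0.56,0.064],
    [0,0,0,0.7,0.064],
    [0,0,0.001,0.731,0.064],
    [0,0,0.001,0.731,0.064],
    [0,0,0.001,0.731,0.064]
  ]
}}

```text
clock: 34.15
tcp_pos: [0.364, -0.2386, 0.1802]
orientation: [-3.114, -0.416, 0.0]
contact_force: [-0.1, 0.2, -0.4]
grip_width: 0.0638
gripper_force: 0.0
```

```bash
python3 - <<'E'
from h import *
o=obs()
E
```

```text
t 34.15 grasp [ 0.364  -0.2385  0.0252] yaw -1.3052 w 0.0638 F [-0.1152  0.2219 -0.3642] gf 0.0 q7 -0.69
```

Emit:
{"method": "carry_out", "body": {
  "moves": [
    [0,0,0,0,0],
    [0,0,0,0,0],
    [0,0,0,0,0],
    [0,0,0,0,0],
    [0,0,-0.04,0,0],
    [0,0,-0.085,0,0],
    [0,0,-0.13,0,0],
    [0,0,-0.142,0,0]
  ],
  "force": 60
}}

```text
clock: 34.95
tcp_pos: [0.3648, -0.2395, 0.3263]
orientation: [3.111, 0.412, 0.01]
contact_force: [1.4, -0.6, -1.0]
grip_width: 0.049
gripper_force: 62.2
```

Emit:
{"method": "carry_out", "body": {
  "moves": [
    [0,0,0,0,0],
    [0,0,0,0,0],
    [0,0,0,0,0],
    [0,0,0,0,0],
    [0,0,0,0,0],
    [0,0,0,0,0],
    [0,0,0,0,0],
    [0,0,0,0,0]
  ]
}}

```text
clock: 35.75
tcp_pos: [0.364, -0.2386, 0.3221]
orientation: [-3.114, -0.412, 0.0]
contact_force: [0.1, 0.3, -0.2]
grip_width: 0.0488
gripper_force: 62.2
```

```bash
python3 - <<'E'
from h import *
o=obs(); tgt()
E
```

```text
t 35.75 grasp [ 0.364  -0.2386  0.1671] yaw -1.308 w 0.0488 F [ 0.0623  0.3421 -0.1879] gf 62.2 q7 -0.8
to m 1 [ 0.1697 -0.0019 -0.    ] 0.001
to m 2 [ 0.1696  0.078  -0.    ] 0.001
to m 3 [ 0.0975  0.0779 -0.    ] 0.001
to m 4 [ 0.0981 -0.0022 -0.    ] 0.001
```

Emit:
{"method": "carry_out", "body": {
  "moves": [
    [0.04,-0.001,0,0,0],
    [0.075,-0.002,0,0,0],
    [0.0981,-0.0022,0,0,0],
    [0.0981,-0.0022,0.01,0,0],
    [0.0981,-0.0022,0.03,0,0],
    [0.0981,-0.0022,0.04,0,0],
    [0.0981,-0.0022,0.04,0,0],
    [0.0981,-0.0022,0.04,0,0]
  ]
}}

```text
clock: 36.55
tcp_pos: [0.4578, -0.2113, 0.2823]
orientation: [-3.115, -0.41, 0.001]
contact_force: [0.5, -0.3, -0.9]
grip_width: 0.0486
gripper_force: 62.2
```

Emit:
{"method": "carry_out", "body": {
  "moves": [
    [0,0,0.0015,0,0],
    [0,0,0.003,0,0],
    [0,0,0.0045,0,0],
    [0,0,0.006,0,0],
    [0,0,0.007,0,0],
    [0,0,0.007,0,0],
    [0,0,0.007,0,0],
    [0,0,0.007,0,0]
  ]
}}

```text
clock: 37.35
tcp_pos: [0.4583, -0.211, 0.2753]
orientation: [3.114, 0.412, 0.0]
contact_force: [-0.6, -0.6, -1.0]
grip_width: 0.0492
gripper_force: 62.2
```

Emit:
{"method": "carry_out", "body": {
  "moves": [
    [0.0012,0,0,0,0],
    [0.001,0.001,0,0,0],
    [0,0.0014,0,0,0],
    [-0.001,0.001,0,0,0],
    [-0.0014,0,0,0,0],
    [-0.001,-0.001,0,0,0],
    [0,-0.0014,0,0,0],
    [0,0,0,0,0]
  ]
}}

```text
clock: 38.15
tcp_pos: [0.4584, -0.2107, 0.2752]
orientation: [-3.114, -0.413, -0.0]
contact_force: [-0.0, 0.1, -0.3]
grip_width: 0.0488
gripper_force: 62.2
```

```bash
python3 - <<'E'
from h import *
o=obs(); tgt()
E
```

```text
t 38.15 grasp [ 0.4584 -0.2107  0.1202] yaw -1.3074 w 0.0488 F [-0.041   0.0743 -0.2719] gf 62.2 q7 -0.89
to m 1 [0.0713 0.0006 0.    ] 0.0016
to m 2 [0.0711 0.0805 0.    ] 0.0016
to m 3 [-0.0009  0.0804 -0.    ] 0.0016
to m 4 [-0.0003  0.0003 -0.    ] 0.0016
```

Emit:
{"method": "carry_out", "body": {
  "moves": [
    [0,0,0.001,0,0],
    [0,0,0.002,0,0],
    [0,0,0.003,0,0],
    [0,0,0.004,0,0],
    [0,0,0.0045,0,0],
    [0,0,0.0045,0,0],
    [0,0,0.0045,0,0],
    [0,0,0.0045,0,0]
  ]
}}

```text
clock: 38.95
tcp_pos: [0.4582, -0.211, 0.2707]
orientation: [3.114, 0.412, 0.0]
contact_force: [0.0, -0.1, -0.2]
grip_width: 0.0485
gripper_force: 62.2
```

Emit:
{"method": "carry_out", "body": {
  "moves": [
    [0,0,0.0015,0,0],
    [0,0,0.003,0,0],
    [0,0,0.0045,0,0],
    [0,0,0.006,0,0],
    [0,0,0.0075,0,0],
    [0,0,0.009,0,0],
    [0,0,0.01,0,0],
    [0,0,0.01,0,0]
  ]
}}

```text
clock: 39.75
tcp_pos: [0.4581, -0.211, 0.2606]
orientation: [-3.114, -0.411, 0.0]
contact_force: [-0.6, 0.2, -0.1]
grip_width: 0.0485
gripper_force: 62.2
```

Emit:
{"method": "carry_out", "body": {
  "moves": [
    [0,0,0.001,0,0],
    [0,0,0.002,0,0],
    [0,0,0.003,0,0],
    [0,0,0.004,0,0],
    [0,0,0.005,0,0],
    [0,0,0.0055,0,0],
    [0,0,0.0055,0,0],
    [0,0,0.0055,0,0]
  ]
}}

```text
clock: 40.55
tcp_pos: [0.4582, -0.211, 0.2552]
orientation: [3.115, 0.411, 0.0]
contact_force: [-0.6, -0.3, -0.4]
grip_width: 0.0483
gripper_force: 62.2
```

Emit:
{"method": "carry_out", "body": {
  "moves": [
    [0,0,0.001,0,0],
    [0,0,0.0015,0,0],
    [0,0,0.0015,0,0],
    [0,0,0.0015,0,0],
    [0,0,0.0015,0,0],
    [0,0,0.0015,0,0],
    [0,0,0.0015,0,0],
    [0,0,0.0015,0,0]
  ]
}}

```text
clock: 41.35
tcp_pos: [0.4584, -0.2111, 0.2545]
orientation: [3.114, 0.411, 0.001]
contact_force: [-2.3, 0.7, 8.7]
grip_width: 0.0489
gripper_force: 63.1
```

```bash
python3 - <<'E'
from h import *
o=obs()
E
```

```text
t 41.35 grasp [ 0.4585 -0.2111  0.0995] yaw -1.3082 w 0.0489 F [-2.269   0.7199  8.7274] gf 63.1 q7 -0.88
```

Emit:
{"method": "carry_out", "body": {
  "moves": [
    [0,0,0.001,0,0],
    [0,0,0.002,0,0],
    [0,0,0.002,0,0],
    [0,0,0.002,0,0],
    [0,0,0.002,0,0],
    [0,0,0.002,0,0],
    [0,0,0.002,0,0],
    [0,0,0.002,0,0]
  ]
}}

```text
clock: 42.15
tcp_pos: [0.4587, -0.2114, 0.2544]
orientation: [-3.115, -0.411, -0.003]
contact_force: [-7.8, 3.9, 30.8]
grip_width: 0.0487
gripper_force: 65.5
```

Emit:
{"method": "carry_out", "body": {
  "moves": [
    [0,0,-0.003,0,0],
    [0,0,-0.003,0,0.06],
    [0,0,-0.003,0,0.062],
    [0,0,-0.003,0,0.062],
    [0,0,-0.005,0,0.062],
    [0,0,-0.025,0,0.062],
    [0,0,-0.05,0,0.062],
    [0,0,-0.06,0,0.0]
  ]
}}

```text
clock: 42.95
tcp_pos: [0.4587, -0.2113, 0.3134]
orientation: [3.113, 0.411, 0.004]
contact_force: [0.4, 0.7, -0.1]
grip_width: 0.0488
gripper_force: 0.0
```

Emit:
{"method": "carry_out", "body": {
  "moves": [
    [0,0,0,0,0],
    [0,0,0,0,0],
    [0,0,0,0,0],
    [0,0,0,0,0],
    [0,0,0.005,0,0],
    [0,0,0.01,0,0],
    [0,0,0.015,0,0],
    [0,0,0.017,0,0]
  ]
}}

```text
clock: 43.75
tcp_pos: [0.458, -0.2109, 0.2938]
orientation: [-3.114, -0.412, 0.002]
contact_force: [-0.7, -0.3, -0.2]
grip_width: -0.0002
gripper_force: 0.0
```

```bash
python3 - <<'E'
from h import *
o=obs()
E
```

```text
t 43.75 grasp [ 0.4578 -0.2108  0.1388] yaw -1.308 w -0.0002 F [-0.6827 -0.2647 -0.2226] gf 0.0 q7 -0.9
```

Emit:
{"method": "carry_out", "body": {
  "moves": [
    [0,0,0.001,0,0],
    [0,0,0.002,0,0],
    [0,0,0.003,0,0],
    [0,0,0.004,0,0],
    [0,0,0.005,0,0],
    [0,0,0.005,0,0],
    [0,0,0.005,0,0],
    [0,0,0.005,0,0]
  ]
}}

```text
clock: 44.55
tcp_pos: [0.4582, -0.211, 0.2898]
orientation: [3.114, 0.412, 0.0]
contact_force: [0.5, 0.3, 0.3]
grip_width: -0.0
gripper_force: 0.0
```

Emit:
{"method": "carry_out", "body": {
  "moves": [
    [0,0,0.0005,0,0],
    [0,0,0.001,0,0],
    [0,0,0.001,0,0],
    [0,0,0.001,0,0],
    [0,0,0.001,0,0],
    [0,0,0.001,0,0],
    [0,0,0.001,0,0],
    [0,0,0.001,0,0]
  ]
}}

```text
clock: 45.35
tcp_pos: [0.4585, -0.2112, 0.2895]
orientation: [3.114, 0.411, 0.002]
contact_force: [-1.7, 1.1, 7.0]
grip_width: 0.0002
gripper_force: 3.7
```

```bash
python3 - <<'E'
from h import *
o=obs();tgt()
E
```

```text
t 45.35 grasp [ 0.4587 -0.2112  0.1345] yaw -1.3082 w 0.0002 F [-1.6709  1.08    7.    ] gf 3.7 q7 -0.89
to m 1 [ 0.0712 -0.0001  0.0001] 0.0008
to m 2 [0.071  0.0798 0.0001] 0.0008
to m 3 [-0.001   0.0797  0.    ] 0.0008
to m 4 [-0.0004 -0.0003 -0.    ] 0.0008
```

Emit:
{"method": "carry_out", "body": {
  "moves": [
    [0,0,-0.012,0,0],
    [0,0.03,-0.015,0,0],
    [-0.0006,0.065,-0.015,0,0],
    [-0.0006,0.08,-0.015,0,0],
    [-0.0006,0.08,-0.012,0,0],
    [-0.0006,0.08,-0.008,0,0],
    [-0.0006,0.08,-0.005,0,0],
    [-0.0006,0.08,-0.004,0,0]
  ]
}}

```text
clock: 46.15
tcp_pos: [0.4782, -0.287, 0.292]
orientation: [-3.113, -0.414, 0.002]
contact_force: [-0.2, 0.0, -0.4]
grip_width: 0.0001
gripper_force: 0.0
```

Emit:
{"method": "carry_out", "body": {
  "moves": [
    [0,0,0.001,0,0],
    [0,0,0.002,0,0],
    [0,0,0.003,0,0],
    [0,0,0.004,0,0],
    [0,0,0.004,0,0],
    [0,0,0.004,0,0],
    [0,0,0.004,0,0],
    [0,0,0.004,0,0]
  ]
}}

```text
clock: 46.95
tcp_pos: [0.4787, -0.2886, 0.2896]
orientation: [3.114, 0.411, 0.002]
contact_force: [-1.0, 0.7, 6.2]
grip_width: 0.0001
gripper_force: 3.1
```

```bash
python3 - <<'E'
from h import *
o=obs()
E
```

```text
t 46.95 grasp [ 0.4789 -0.2887  0.1346] yaw -1.3082 w 0.0001 F [-1.035   0.6914  6.1889] gf 3.1 q7 -0.75
```

Emit:
{"method": "carry_out", "body": {
  "moves": [
    [0,0,-0.04,0,0],
    [0,-0.02,-0.075,-0.14,0],
    [0.005,-0.06,-0.08,-0.28,0.03],
    [0.012,-0.1,-0.08,-0.42,0.05],
    [0.02,-0.14,-0.08,-0.56,0.06],
    [0.028,-0.18,-0.08,-0.7,0.06],
    [0.0365,-0.22,-0.08,-0.84,0.06],
    [0.0365,-0.2346,-0.08,-0.98,0.06]
  ]
}}

```text
clock: 47.75
tcp_pos: [0.4526, -0.0483, 0.369]
orientation: [-2.544, -1.843, -0.002]
contact_force: [0.2, -0.8, -0.2]
grip_width: 0.0596
gripper_force: 0.0
```

Emit:
{"method": "carry_out", "body": {
  "moves": [
    [0,0,0,-0.14,0.06],
    [0,0,0,-0.28,0.06],
    [0,0,0,-0.42,0.06],
    [0,0,0,-0.56,0.06],
    [0,0,0,-0.59,0.06],
    [0,0,0,-0.59,0.06],
    [0,0,0,-0.59,0.06],
    [0,0,0,-0.59,0.06]
  ]
}}

```text
clock: 48.55
tcp_pos: [0.4527, -0.0524, 0.3687]
orientation: [1.914, 2.491, -0.0]
contact_force: [-0.5, -0.6, -0.9]
grip_width: 0.06
gripper_force: 0.0
```

```bash
python3 - <<'E'
from h import *
o=obs(); print(go([.4539,-.0536,.035],.261))
c=r.calibration('wrist'); f=r.grab_frame('wrist'); cv2.imwrite('pics/w7.png',f[:,:,::-1]); print(proj(c,[.4539,-.0526,.043]))
E
```

```text
t 48.55 grasp [ 0.4527 -0.0524  0.2137] yaw 0.2602 w 0.06 F [-0.4658 -0.5628 -0.8588] gf 0.0 q7 0.21
(array([ 0.4527, -0.0524,  0.2137]), np.float64(0.2602097503491492), array([-0.0014,  0.0009,  0.1787]), np.float64(-0.0007902496508507273))
[[319.2529 221.5793]]
```

View pics/w7.png

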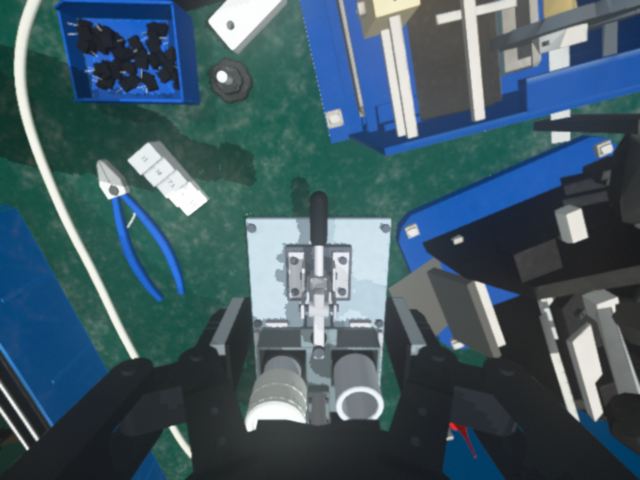

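The wrist view shows the closed clamp's grip centred at (318,220), as predicted. Cap B is seated on tube 4 at (278,400) and tube 1 is still open. Next I unlock the clamp.

Emit:
{"method": "carry_out", "body": {
  "moves": [
    [-0.001,0.001,0.045,0,0.06],
    [-0.001,0.001,0.09,0,0.06],
    [-0.001,0.001,0.13,0,0.06],
    [-0.001,0.001,0.16,0,0.06],
    [-0.001,0.001,0.178,0,0.06],
    [-0.001,0.001,0.178,0,0.06],
    [-0.001,0.001,0.178,0,0.03],
    [-0.001,0.001,0.178,0,0.0]
  ],
  "force": 40
}}

```text
clock: 49.4
tcp_pos: [0.4546, -0.0531, 0.1918]
orientation: [1.912, 2.491, 0.002]
contact_force: [0.8, 0.1, -0.2]
grip_width: 0.0317
gripper_force: 0.0
```

Emit:
{"method": "carry_out", "body": {
  "moves": [
    [0,0,0,0,0],
    [0,0,0,0,0],
    [0,0,0,0,0],
    [0,0,0,0,0],
    [0,0,0,0,0],
    [0,0,0,0,0],
    [0,0,0,0,0],
    [0,0,0,0,0]
  ]
}}

```text
clock: 50.2
tcp_pos: [0.4538, -0.0533, 0.1919]
orientation: [1.912, 2.492, -0.0]
contact_force: [-2.8, -1.0, 8.3]
grip_width: 0.0146
gripper_force: 38.8
```

Emit:
{"method": "carry_out", "body": {
  "moves": [
    [-0.001,0,-0.0057,0,0],
    [-0.0025,0,-0.0112,0,0],
    [-0.0046,0,-0.0166,0,0],
    [-0.0071,0,-0.0218,0,0],
    [-0.0102,0,-0.0267,0,0],
    [-0.0136,0,-0.0313,0,0],
    [-0.0175,0,-0.0355,0,0],
    [-0.0218,0,-0.0393,0,0]
  ]
}}

```text
clock: 51.0
tcp_pos: [0.4593, -0.0739, 0.2301]
orientation: [-1.911, -2.492, 0.0]
contact_force: [0.1, 2.2, -12.3]
grip_width: 0.0143
gripper_force: 39.1
```

```bash
python3 - <<'E'
from h import *
o=obs()
E
```

```text
t 51.0 grasp [ 0.4591 -0.0739  0.0751] yaw 0.2625 w 0.0143 F [  0.1395   2.2233 -12.2915] gf 39.1 q7 0.22
```

Emit:
{"method": "carry_out", "body": {
  "moves": [
    [-0.0047,0,-0.0034,0,0],
    [-0.0096,0,-0.0064,0,0],
    [-0.0148,0,-0.0088,0,0],
    [-0.0203,0,-0.0108,0,0],
    [-0.0258,0,-0.0122,0,0],
    [-0.0315,0,-0.0131,0,0],
    [-0.0373,0,-0.0134,0,0],
    [-0.043,0,-0.0132,0,0]
  ]
}}

```text
clock: 51.8
tcp_pos: [0.4716, -0.117, 0.2442]
orientation: [1.912, 2.489, 0.001]
contact_force: [-3.7, 10.4, -0.6]
grip_width: 0.0
gripper_force: 5.3
```

Emit:
{"method": "carry_out", "body": {
  "moves": [
    [-0.003,0,0,0,0],
    [-0.005,0,0,0,0],
    [-0.006,0,0,0,0],
    [-0.006,0,0,0,0],
    [-0.006,0,0,0,0],
    [-0.006,0,0,0,0],
    [-0.006,0,0,0,0],
    [-0.006,0,0,0,0]
  ]
}}

```text
clock: 52.6
tcp_pos: [0.4725, -0.1218, 0.2435]
orientation: [1.912, 2.492, 0.0]
contact_force: [0.8, 0.6, 1.1]
grip_width: -0.0
gripper_force: 0.5
```

```bash
python3 - <<'E'
from h import *
o=obs(); ey=np.array([-.2562,.9666]); g=go([0,0,0])[0]; p=np.array([.4692,-.1102]); print((g[:2]-p)@ey,np.degrees(np.arctan2(g[2]-.028,(g[:2]-p)@ey)))
E
```

```text
t 52.6 grasp [ 0.4727 -0.1219  0.0885] yaw 0.2617 w -0.0 F [0.7971 0.6466 1.1408] gf 0.5 q7 0.33
-0.012156740328434727 101.37018150714397
```

```bash
python3 - <<'E'
from h import *
f=r.grab_frame('scene'); cv2.imwrite('pics/s8.png',cv2.resize(f[190:420,200:440,::-1],None,fx=2.5,fy=2.5,interpolation=3))
E
```

```text
(no output)
```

View pics/s8.png

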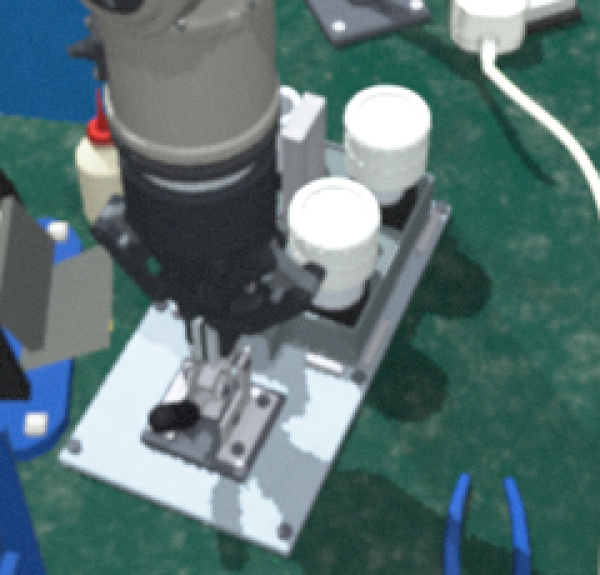

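The scene crop shows both caps seated and level. The clamp handle slipped out of the fingers and stopped partway, with its grip at (175,413). I'll push it upright from behind with the fingers closed.

Emit:
{"method": "carry_out", "body": {
  "moves": [
    [0,0,-0.035,0,0],
    [0,0,-0.065,0,0],
    [0.04,0,-0.065,0,0],
    [0.085,0,-0.065,0,0],
    [0.107,0,-0.06,0,0],
    [0.107,0,-0.02,0,0],
    [0.107,0,0.012,0,0],
    [0.107,0,0.012,0,0]
  ]
}}

```text
clock: 53.45
tcp_pos: [0.4426, -0.0182, 0.2282]
orientation: [-1.908, -2.489, 0.008]
contact_force: [-0.3, 0.6, -0.1]
grip_width: 0.0001
gripper_force: 0.0
```

Emit:
{"method": "carry_out", "body": {
  "moves": [
    [-0.01,0,0,0,0],
    [-0.02,0,0,0,0],
    [-0.03,0,0,0,0],
    [-0.04,0,0,0,0],
    [-0.048,0,-0.002,0,0],
    [-0.056,0,-0.004,0,0],
    [-0.064,0,-0.006,0,0],
    [-0.07,0,-0.008,0,0]
  ]
}}

```text
clock: 54.25
tcp_pos: [0.4629, -0.0868, 0.2396]
orientation: [1.913, 2.491, 0.0]
contact_force: [-0.1, 0.8, -0.4]
grip_width: -0.0001
gripper_force: 0.0
```

Emit:
{"method": "carry_out", "body": {
  "moves": [
    [-0.003,0,0,0,0],
    [-0.006,0,0,0,0],
    [-0.009,0,0,0,0],
    [-0.011,0,0,0,0],
    [-0.011,0,0,0,0],
    [-0.011,0,0,0,0],
    [-0.011,0,0,0,0],
    [-0.011,0,0,0,0]
  ]
}}

```text
clock: 55.05
tcp_pos: [0.4655, -0.0952, 0.2392]
orientation: [-1.91, -2.493, -0.001]
contact_force: [-1.9, 5.2, 3.7]
grip_width: -0.0003
gripper_force: 2.8
```

```bash
python3 - <<'E'
from h import *
o=obs(); ey=np.array([-.2562,.9666]); g=go([0,0,0])[0]; p=np.array([.4692,-.1102]); print((g[:2]-p)@ey)
s=r.calibration('scene')
for a in (30,40,50,60,95): print(a,proj(s,[*(p+.06*np.cos(np.radians(a))*ey),.028+.06*np.sin(np.radians(a))]))
E
```

```text
t 55.05 grasp [ 0.4654 -0.095   0.0842] yaw 0.2635 w -0.0003 F [-1.886   5.2468  3.7171] gf 2.8 q7 0.25
0.015656708920688503
30 [[265.4778 372.4493]]
40 [[267.0954 365.4554]]
50 [[269.2654 358.0381]]
60 [[271.909 350.471]]
95 [[283.3424 326.7218]]
```

Emit:
{"method": "carry_out", "body": {
  "moves": [
    [-0.001,0,0,0,0],
    [-0.002,0,0,0,0],
    [-0.003,0,0,0,0],
    [-0.004,0,0,0,0],
    [-0.004,0,0,0,0],
    [-0.004,0,0,0,0],
    [-0.004,0,0,0,0],
    [-0.004,0,0,0,0]
  ]
}}

```text
clock: 55.85
tcp_pos: [0.466, -0.0962, 0.2391]
orientation: [-1.904, -2.493, -0.003]
contact_force: [-5.3, 15.6, 8.8]
grip_width: 0.0003
gripper_force: 8.5
```

Emit:
{"method": "carry_out", "body": {
  "moves": [
    [-0.001,0,0,0,0],
    [-0.002,0,0,0,0],
    [-0.003,0,0,0,0],
    [-0.003,0,0,0,0],
    [-0.003,0,0,0,0],
    [-0.003,0,0,0,0],
    [-0.003,0,0,0,0],
    [-0.003,0,0,0,0]
  ]
}}

```text
clock: 56.65
tcp_pos: [0.4663, -0.0968, 0.2391]
orientation: [-1.899, -2.492, -0.004]
contact_force: [-8.1, 23.4, 13.9]
grip_width: 0.0001
gripper_force: 12.9
```

```bash
python3 - <<'E'
from h import *
o=obs(); ey=np.array([-.2562,.9666]); g=go([0,0,0])[0]; p=np.array([.4692,-.1102]); print((g[:2]-p)@ey)
E
```

```text
t 56.65 grasp [ 0.4656 -0.0958  0.0841] yaw 0.2684 w 0.0001 F [-8.0819 23.4202 13.8605] gf 12.9 q7 0.27
0.01489343526638116
```

Emit:
{"method": "carry_out", "body": {
  "moves": [
    [0.015,0,0,0,0],
    [0.035,0,-0.01,0,0],
    [0.035,0,-0.06,0,0],
    [0.03,0,-0.11,0.14,0.06],
    [-0.01,0,-0.155,0.28,0.06],
    [-0.05,0,-0.155,0.42,0.06],
    [-0.095,0,-0.155,0.56,0.06],
    [-0.138,0,-0.155,0.7,0.06]
  ]
}}

```text
clock: 57.45
tcp_pos: [0.5033, -0.2386, 0.3951]
orientation: [2.654, 1.677, 0.001]
contact_force: [0.8, 1.0, 0.3]
grip_width: 0.06
gripper_force: 0.0
```

Emit:
{"method": "carry_out", "body": {
  "moves": [
    [0,0,0,0.14,0.06],
    [0,0,0,0.28,0.06],
    [0,0,0,0.42,0.06],
    [0,0,0,0.56,0.06],
    [0,0,0,0.7,0.06],
    [0,0,0,0.84,0.06],
    [0,0,0,0.871,0.06],
    [0,0,0,0.871,0.06]
  ]
}}

```text
clock: 58.25
tcp_pos: [0.5031, -0.2364, 0.394]
orientation: [3.114, 0.414, -0.001]
contact_force: [-0.6, 0.2, 0.3]
grip_width: 0.0599
gripper_force: 0.0
```

```bash
python3 - <<'E'
from h import *
o=obs(); C=np.array([.5038,-.2407]); print(go([*C,.132],-1.309))
c=r.calibration('wrist'); f=r.grab_frame('wrist'); cv2.imwrite('pics/w9.png',f[:,:,::-1])
ex=np.array([.9665,.2567]);ey=np.array([-.2567,.9665])
print('bail top corners proj',[proj(c,[*(C+a*.007*ex+b*.018*ey),.140])[0].round(0) for a in(-1,1) for b in(-1,1)])
E
```

```text
t 58.25 grasp [ 0.503  -0.2365  0.239 ] yaw -1.3066 w 0.0599 F [-0.5832  0.2257  0.3399] gf 0.0 q7 -0.91
(array([ 0.503 , -0.2365,  0.239 ]), np.float64(-1.3066049736867948), array([-0.0003,  0.0042,  0.1071]), np.float64(0.0023950263132050953))
bail top corners proj [array([350., 259.]), array([298., 259.]), array([350., 240.]), array([297., 239.])]
```

View pics/w9.png

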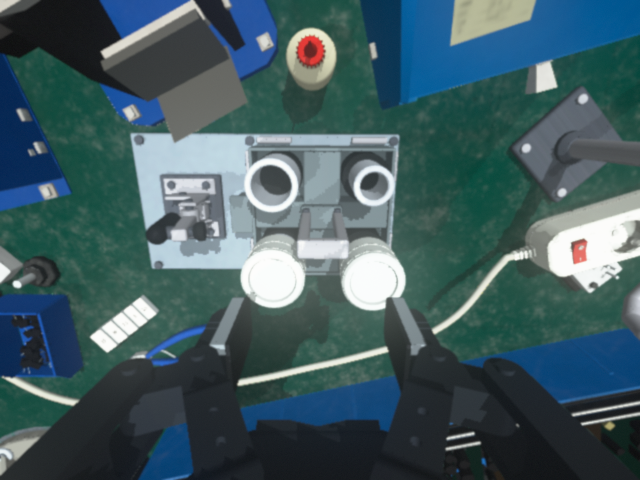

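The wrist view shows the bail's top bar at (298–347, 240–258), matching the prediction. Both caps are seated at (273,277) and (373,280), the bottle is standing, and the clamp grip runs from (152,233) to (180,215). I'll check the handle's angle numerically before lifting.

```bash
python3 - <<'E'
from h import *
c=r.calibration('wrist'); s=r.calibration('scene'); p=np.array([.4692,-.1102]); ey=np.array([-.2567,.9665])
for a in (75,85,95): 
    P=[[*(p+q*np.cos(np.radians(a))*ey),.028+q*np.sin(np.radians(a))] for q in(.035,.087)]; print(a,proj(c,P).round(0).tolist(),proj(s,P).round(0).tolist())
f=r.grab_frame('scene')
f0=cv2.imread('pics/scene0.png')[:,:,::-1]
a=(f.max(2)<45).astype(np.uint8); b=(f0.max(2)<45).astype(np.uint8)
for m in(a,b):
    m=m[295:350,268:302]; ys,xs=np.nonzero(m); print(len(xs),xs.mean()+268,ys.mean()+295,ys.min()+295,ys.max()+295)
E
```

```text
75 [[161.0, 218.0], [115.0, 236.0]] [[280.0, 345.0], [273.0, 333.0]]
85 [[167.0, 219.0], [133.0, 237.0]] [[282.0, 342.0], [278.0, 323.0]]
95 [[174.0, 219.0], [153.0, 237.0]] [[284.0, 338.0], [283.0, 314.0]]
220 284.3181818181818 325.4318181818182 295 340
219 284.4246575342466 325.0821917808219 295 340
```

The handle matches its starting silhouette, so the clamp is fully open. Next I grip the bail and lift.

Emit:
{"method": "carry_out", "body": {
  "moves": [
    [0.003,0.0042,0.03,0.002,0.06],
    [0.003,0.0042,0.06,0.002,0.06],
    [0.003,0.0042,0.085,0.002,0.06],
    [0.003,0.0042,0.1,0.002,0.06],
    [0.003,0.0042,0.109,0.002,0.06],
    [0.003,0.0042,0.109,0.002,0.06],
    [0.003,0.0042,0.109,0.002,0.06],
    [0.003,0.0042,0.109,0.002,0.0]
  ],
  "force": 80
}}

```text
clock: 59.15
tcp_pos: [0.5075, -0.2399, 0.2863]
orientation: [3.114, 0.407, 0.003]
contact_force: [0.3, -0.5, -0.9]
grip_width: 0.0466
gripper_force: 0.0
```

Emit:
{"method": "carry_out", "body": {
  "moves": [
    [0,0,0,0,0],
    [0,0,0,0,0],
    [0,0,0,0,0],
    [0,0,0,0,0],
    [0,0,0,0,0],
    [0,0,0,0,0],
    [0,0,0,0,0],
    [0,0,0,0,0]
  ]
}}

```text
clock: 59.95
tcp_pos: [0.5074, -0.2394, 0.2864]
orientation: [3.115, 0.408, 0.002]
contact_force: [-2.1, 1.6, 5.9]
grip_width: 0.0346
gripper_force: 79.7
```

```bash
python3 - <<'E'
from h import *
o=obs()
c=r.calibration('top')
for z in(0,.08,.15): print(z,[onz(c,u,z) for u in((547,241),(250,430))])
print('strip',onz(c,(450,208),.04),onz(c,(526,152),.04))
w=r.calibration('scene'); f=cv2.imread('pics/scene0.png'); f2=cv2.imread('pics/top0.png')
a=cv2.resize(f[80:215,300:480],None,fx=2.5,fy=2.5,interpolation=3); b=cv2.resize(f2[115:215,395:485],None,fx=3.3,fy=3.3,interpolation=3)
z=np.zeros((345,760,3),np.uint8); z[:a.shape[0],:a.shape[1]]=a; z[:b.shape[0],455:455+b.shape[1]]=b; cv2.imwrite('pics/hook.png',z)
E
```

```text
t 59.95 grasp [ 0.5076 -0.2394  0.1314] yaw -1.3105 w 0.0346 F [-2.1472  1.6486  5.9347] gf 79.7 q7 -0.87
0 [array([ 0.4664, -0.6705]), array([ 0.1386, -0.1092])]
0.08 [array([ 0.4624, -0.6401]), array([ 0.1579, -0.1187])]
0.15 [array([ 0.4589, -0.6134]), array([ 0.1748, -0.127 ])]
strip [ 0.5294 -0.484 ] [ 0.6278 -0.6262]
```

View pics/hook.png

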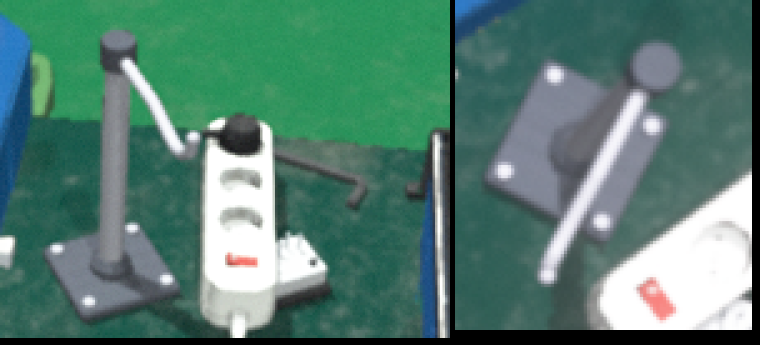

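The hook crop shows the post head at (456,135) and the tip at (423,197) in the top picture, and the head at (347,96) and the tip at (377,135) in the scene picture.

```bash
python3 - <<'E'
from h import *
c=r.calibration('top'); s=r.calibration('scene')
P,e=two(c,(455.9,135.3),s,(347.2,95.5)); T,e2=two(c,(423,197.2),s,(376.8,135.2)); print(P,e,T,e2)
pz=onz(c,(455.9,135.3),.209); tz=onz(c,(423,197.2),.209); b=onz(c,(432.2,159.8),.008); print('post',pz,'tip',tz,'base',b)
sb=[onz(s,(347.2,95.5),.209),onz(s,(376.8,135.2),.209)]; print('scene',sb)
p=(pz+sb[0])/2; t=(tz+sb[1])/2; d=p-t; n=np.linalg.norm(d); print('ang',np.arctan2(d[1],d[0]),n,'seat',t+d/n*.022,p-d/n*.09)
print('top ang',np.arctan2(*(pz-tz)[::-1]),np.linalg.norm(pz-tz))
print(go([.507,-.2394,.2314],-1.309))
E
```

```text
[ 0.6238 -0.4596  0.2097] 0.0015439065738279821 [ 0.5288 -0.406   0.2073] 9.916015310151429e-05
post [ 0.6233 -0.4602] tip [ 0.5286 -0.4057] base [ 0.625  -0.4616]
scene [array([ 0.6251, -0.4601]), array([ 0.5276, -0.4042])]
ang -0.5215558818437128 0.1108109648403577 seat [ 0.5472 -0.4159] [ 0.5462 -0.4153]
top ang -0.5223292605508114 0.10922909439581097
(array([ 0.5076, -0.2394,  0.1314]), np.float64(-1.3104951773888966), array([-0.0005, -0.0001, -0.1   ]), np.float64(-0.0014951773888967068))
```

Emit:
{"method": "carry_out", "body": {
  "moves": [
    [0,0,-0.01,0,0],
    [0,0,-0.025,0,0],
    [0,0,-0.04,0,0],
    [0,0,-0.06,0,0],
    [0,0,-0.08,0,0],
    [0,0,-0.1,0,0],
    [0,0,-0.11,0,0],
    [0,0,-0.11,0,0]
  ]
}}

```text
clock: 60.75
tcp_pos: [0.5072, -0.2399, 0.3966]
orientation: [3.114, 0.407, 0.004]
contact_force: [1.2, 0.4, -5.3]
grip_width: 0.0344
gripper_force: 80.6
```

Emit:
{"method": "carry_out", "body": {
  "moves": [
    [-0.005,0.003,-0.02,0,0],
    [-0.02,0.012,-0.03,0,0],
    [-0.04,0.027,-0.03,0.05,0],
    [-0.065,0.045,-0.03,0.14,0],
    [-0.09,0.06,-0.03,0.25,0],
    [-0.105,0.072,-0.03,0.36,0],
    [-0.111,0.0767,-0.03,0.48,0],
    [-0.111,0.0767,-0.03,0.6,0]
  ]
}}

```text
clock: 61.55
tcp_pos: [0.4154, -0.3459, 0.4242]
orientation: [3.091, -0.556, -0.004]
contact_force: [0.9, 0.8, -4.5]
grip_width: 0.0345
gripper_force: 81.3
```

Emit:
{"method": "carry_out", "body": {
  "moves": [
    [0,0,0,0.1,0],
    [0,0,0,0.183,0],
    [0,0,0,0.183,0],
    [0,0,0,0.183,0],
    [0,0,0,0.183,0],
    [0,0,0,0.183,0],
    [0,0,0,0.183,0],
    [0,0,0,0.183,0]
  ]
}}

```text
clock: 62.35
tcp_pos: [0.4195, -0.3423, 0.4252]
orientation: [3.035, -0.812, 0.0]
contact_force: [-0.9, 0.6, -5.1]
grip_width: 0.0349
gripper_force: 81.2
```

```bash
python3 - <<'E'
from h import *
o=obs(); d=np.array([np.cos(-.522),np.sin(-.522)]); S=np.array([.5467,-.4156])
for k in(-.04,0): print(k,go([*(S+(k+.003)*d),.2304],-.522-np.pi/2))
c=r.calibration('wrist'); f=r.grab_frame('wrist'); t=r.grab_frame('top')
z=np.zeros((480,800,3),np.uint8); z[:,:480]=f[:,80:560,::-1]; z[:400,485:800]=cv2.resize(t[90:330,300:489,::-1],(315,400)); cv2.imwrite('pics/w10.png',z)
print('seat px',proj(c,[[*S,.19],[*(S-.022*d),.212],[*(S+.09*d),.209]]))
E
```

```text
t 62.35 grasp [ 0.4195 -0.3423  0.2702] yaw -2.0937 w 0.0349 F [-0.8766  0.576  -5.098 ] gf 81.2 q7 -1.41
-0.04 (array([ 0.4195, -0.3423,  0.2702]), np.float64(-2.0937333027509473), array([ 0.1098, -0.    ,  0.0398]), np.float64(-0.0009369759560504676))
0 (array([ 0.4195, -0.3423,  0.2702]), np.float64(-2.0937333027509473), array([ 0.1498, -0.    ,  0.0398]), np.float64(-0.0009369759560504676))
seat px [[ 316.5442  -17.0247]
 [ 316.5193   22.4147]
 [ 315.5352 -348.4059]]
```

View pics/w10.png

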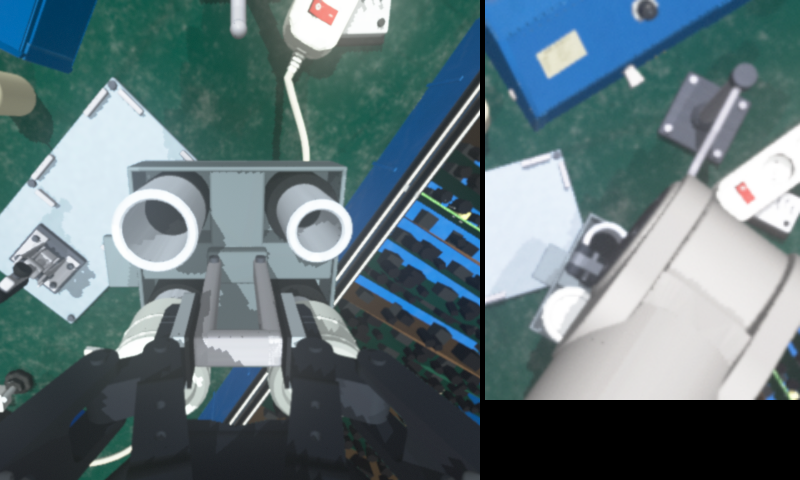

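The wrist half shows the hook tip at (238,30), in line with the bail centred at column 237. The carrier hangs level, with both caps on. Next I advance along the bar.

Emit:
{"method": "carry_out", "body": {
  "moves": [
    [0.015,0,0.01,0,0],
    [0.03,0,0.022,0,0],
    [0.045,0,0.033,0,0],
    [0.06,0,0.036,0,0],
    [0.075,0,0.036,0,0],
    [0.085,0,0.036,0,0],
    [0.095,0,0.036,0,0],
    [0.1,0,0.036,0,0]
  ]
}}

```text
clock: 63.25
tcp_pos: [0.5068, -0.3925, 0.3892]
orientation: [3.035, -0.812, 0.0]
contact_force: [0.3, -0.2, -4.3]
grip_width: 0.0345
gripper_force: 81.3
```

```bash
python3 - <<'E'
from h import *
o=obs(); d=np.array([np.cos(-.522),np.sin(-.522)]); S=np.array([.5467,-.4156])
c=r.calibration('wrist'); f=r.grab_frame('wrist')
print('px',proj(c,[[*S,.19],[*(S-.022*d),.212],[*(S+.08*d),.209]]))
print(go([*(S+.003*d),.1894],-.522-np.pi/2))
cv2.imwrite('pics/w11.png',f[:,:,::-1])
E
```

```text
t 63.25 grasp [ 0.5069 -0.3925  0.2342] yaw -2.0937 w 0.0345 F [ 0.3331 -0.1856 -4.3275] gf 81.3 q7 -1.36
px [[316.9883 199.592 ]
 [316.9992 257.7446]
 [316.2974  -6.0839]]
(array([ 0.5073, -0.3928,  0.2343]), np.float64(-2.093584484612102), array([0.0485, 0.0001, 0.0449]), np.float64(-0.0007881578172050929))
```

View pics/w11.png

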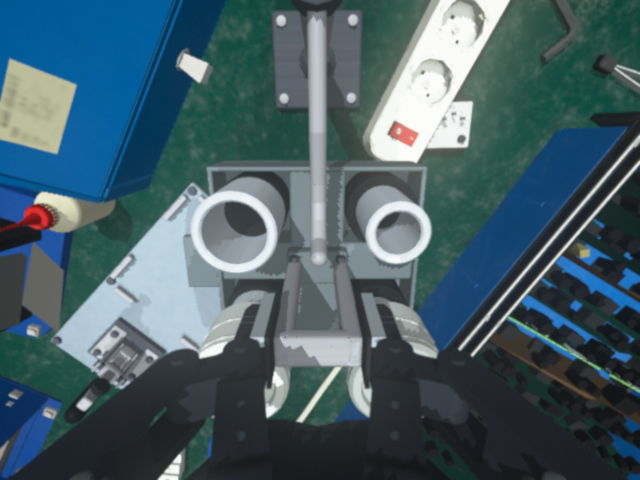

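The wrist view shows the hook tip at (318,258), centred between the bail legs (276–360). I go on to the seat and lower.

Emit:
{"method": "carry_out", "body": {
  "moves": [
    [0.01,0,0,0,0],
    [0.02,0,0,0,0],
    [0.03,0,0,0,0],
    [0.04,0,0,0,0],
    [0.0485,0,0,0,0],
    [0.0485,0,0,0,0],
    [0.0485,0,0.005,0,0],
    [0.0485,0,0.01,0,0]
  ]
}}

```text
clock: 64.1
tcp_pos: [0.5477, -0.4165, 0.3787]
orientation: [-3.034, 0.813, 0.001]
contact_force: [-0.2, -0.8, -5.9]
grip_width: 0.0346
gripper_force: 81.3
```

Emit:
{"method": "carry_out", "body": {
  "moves": [
    [0,0,0.006,0,0],
    [0,0,0.012,0,0],
    [0,0,0.018,0,0],
    [0,0,0.024,0,0],
    [0,0,0.028,0,0],
    [0,0,0.03,0,0],
    [0,0,0.03,0,0],
    [0,0,0.03,0,0]
  ]
}}

```text
clock: 64.9
tcp_pos: [0.5482, -0.4166, 0.3495]
orientation: [3.034, -0.813, 0.001]
contact_force: [0.7, 0.6, -5.5]
grip_width: 0.0346
gripper_force: 81.2
```

Emit:
{"method": "carry_out", "body": {
  "moves": [
    [0,0,0.001,0,0],
    [0,0,0.002,0,0],
    [0,0,0.003,0,0],
    [0,0,0.004,0,0],
    [0,0,0.0045,0,0],
    [0,0,0.0045,0,0],
    [0,0,0.0045,0,0],
    [0,0,0.0045,0,0]
  ]
}}

```text
clock: 65.7
tcp_pos: [0.5482, -0.4166, 0.3452]
orientation: [3.035, -0.813, 0.001]
contact_force: [-1.1, 1.5, 1.2]
grip_width: 0.0342
gripper_force: 81.7
```

```bash
python3 - <<'E'
from h import *
o=obs(); d=np.array([np.cos(-.522),np.sin(-.522)]); S=np.array([.5467,-.4156])
print(go([*(S+.003*d),.1894],-.522-np.pi/2))
E
```

```text
t 65.7 grasp [ 0.5483 -0.4166  0.1902] yaw -2.0941 w 0.0342 F [-1.0549  1.5201  1.1568] gf 81.7 q7 -1.35
(array([ 0.5483, -0.4166,  0.1902]), np.float64(-2.0940683721760776), array([ 0.0011, -0.0001,  0.0008]), np.float64(-0.001272045381180753))
```

Emit:
{"method": "carry_out", "body": {
  "moves": [
    [0,0,0,0,0.045],
    [0,0,0,0,0.055],
    [0,0,0,0,0.058],
    [0,0,0,0,0.058],
    [0,0,0,0,0.058],
    [0,0,-0.004,0,0.058],
    [0,0,-0.012,0,0.058],
    [0,0,-0.022,0,0.058]
  ]
}}

```text
clock: 66.5
tcp_pos: [0.5481, -0.4165, 0.3673]
orientation: [-3.035, 0.813, 0.0]
contact_force: [0.7, 0.3, 1.7]
grip_width: 0.0576
gripper_force: 0.0
```

Emit:
{"method": "carry_out", "body": {
  "moves": [
    [0,0,-0.015,0,0.058],
    [0,0,-0.04,0,0.058],
    [0,0,-0.08,0,0.058],
    [0,0,-0.12,0,0.058],
    [-0.03,0,-0.15,0,0.058],
    [-0.07,0,-0.15,0,0.058],
    [-0.11,0,-0.15,0,0.058],
    [-0.14,0,-0.15,0,0.058]
  ]
}}

```text
clock: 67.3
tcp_pos: [0.4245, -0.346, 0.5183]
orientation: [-3.034, 0.814, -0.003]
contact_force: [-0.2, -0.4, -0.7]
grip_width: 0.0578
gripper_force: 0.0
```

```bash
python3 - <<'E'
from h import *
o=obs()
f=r.grab_frame('wrist'); s=r.grab_frame('scene')
z=np.zeros((480,800,3),np.uint8); z[:,:440]=f[:,100:540,::-1]; z[:400,445:800]=cv2.resize(s[60:320,220:451,::-1],(355,400)); cv2.imwrite('pics/w12.png',z)
E
```

```text
t 67.3 grasp [ 0.4248 -0.3461  0.3633] yaw -2.0948 w 0.0578 F [-0.1704 -0.3633 -0.655 ] gf 0.0 q7 -1.44
```

View pics/w12.png

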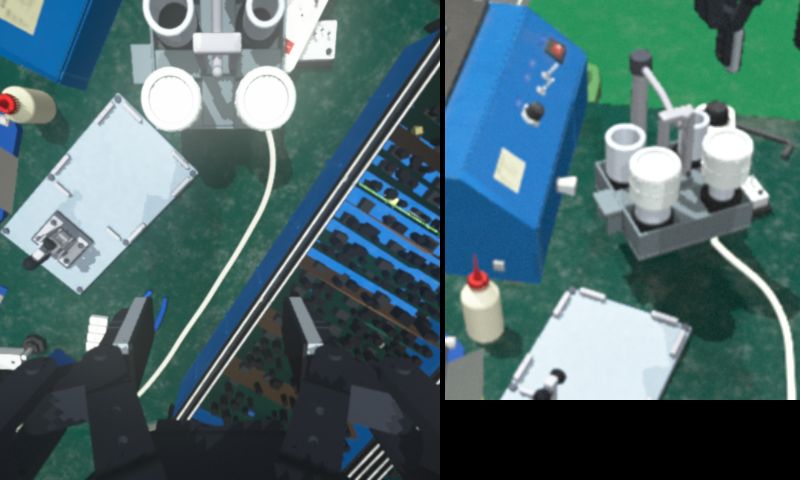

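The carrier hangs on the hook by its bail with both caps home. The bottle is standing, the clamp is open, and no third cap lies on the mat. I'll let it settle, then hand in.

Emit:
{"method": "carry_out", "body": {
  "moves": [
    [0,0,0,0,0.058],
    [0,0,0,0,0.058],
    [0,0,0,0,0.058],
    [0,0,0,0,0.058],
    [0,0,0,0,0.058],
    [0,0,0,0,0.058],
    [0,0,0,0,0.058],
    [0,0,0,0,0.058]
  ]
}}

```text
clock: 68.2
tcp_pos: [0.4269, -0.3466, 0.5167]
orientation: [3.035, -0.813, -0.0]
contact_force: [-0.1, -0.3, 0.3]
grip_width: 0.0579
gripper_force: 0.0
```

```bash
python3 -c "
from bench import r
print(r.hand_in())"
```

```text
the job is handed in; nothing more can be done
None
```

I handed the job in at about 68 s: both caps were pushed home while the carrier was clamped, the clamp was swung fully open, the carrier was left hanging on the hook seat with its caps still on, and the bottle stayed standing; no verdict was returned.

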